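# Make the breadboard bench ready for the next lab group

## Task

Get the bench ready for the next lab group: dock every loose plug-in breadboard in a lane of its own on the trainer, face up, with its connector block down in the lane's pocket and the white board flush on the deck (the pocket is out of sight somewhere along the lane: a board laid on the entry end and slid along drops into it), and once all are docked press the console's red test button right down and let it up. Change the wire reel too: lift the empty reel out of its stand and lay it in the middle of the shallow tray, spindle level, and hang the full reel in the stand with both spindle ends right down in the slots. Leave the multimeter, the screwdriver and the power brick where they lie.

Things in the scene. Friction and masses are not known exactly. Their poses are not given: they have to be found in the camera images.
- trainer: breadboard trainer, fixed black box 302 (x) x 330 (y) mm, origin on the bench under the middle lane. Its y runs along the lanes, from the open entry end (y = -140 mm) to the grey console (y = 120 to 190 mm, 75 mm high, knobs to 93). Three lanes, centred at x = -96, 0, +96 mm. Sliding on the deck a board's origin is 45 mm above this origin; docked, 37 mm, its white board flat on the deck.
- deck (a point): point on the black deck, 45 mm above the bench, at trainer x = 0, y = 0. Grey rails 10 mm thick, tops 16 mm above the deck, from y = -72 mm (pointed noses) to 120 mm, leave lanes 86 mm wide; a board goes with its 82 mm side (its x) across the lane. Boards slide freely between the rails.
- pockets (a point): the centre of the stretch where pockets lie, at trainer x = 0, y = 20 mm, deck height. Each lane has one pocket, 62 (x) x 40 (y) mm, 10 mm deep, on its centre line, in a black carrier plate clamped anywhere: its middle is between y = -20 and +60 mm, different in each lane, not measured, black on black and covered by the sliding board.
- lane_1_start (a point): on the open entry end of lane 1 (nearest the robot), on its centre line at trainer y = -108 mm, 45.5 mm above the bench (0.5 mm above the deck). A board laid here clears the rails and any pocket; from here it slides 88 to 168 mm along trainer +y to dock.
- lane_2_start (a point): on the open entry end of lane 2 (the middle one), on its centre line at trainer y = -108 mm, 45.5 mm above the bench (0.5 mm above the deck). A board laid here clears the rails and any pocket; from here it slides 88 to 168 mm along trainer +y to dock.
- lane_3_start (a point): on the open entry end of lane 3 (farthest from the robot), on its centre line at trainer y = -108 mm, 45.5 mm above the bench (0.5 mm above the deck). A board laid here clears the rails and any pocket; from here it slides 88 to 168 mm along trainer +y to dock.
- board_a: plug-in breadboard, origin under the centre of its connector block, z up. White board 82 (x) x 54 (y) x 10 mm on a black block 56 (x) x 34 (y) x 8 mm, both centred; upright on a flat surface its white edges are 8 to 18 mm above it. About 0.11 kg. All boards are alike and any lane will do, either way round (yaw or yaw + pi). May be absent.
- board_b: plug-in breadboard, origin under the centre of its connector block, z up. White board 82 (x) x 54 (y) x 10 mm on a black block 56 (x) x 34 (y) x 8 mm, both centred; upright on a flat surface its white edges are 8 to 18 mm above it. About 0.11 kg. All boards are alike and any lane will do, either way round (yaw or yaw + pi). May be absent.
- board_c: plug-in breadboard, origin under the centre of its connector block, z up. White board 82 (x) x 54 (y) x 10 mm on a black block 56 (x) x 34 (y) x 8 mm, both centred; upright on a flat surface its white edges are 8 to 18 mm above it. About 0.11 kg. All boards are alike and any lane will do, either way round (yaw or yaw + pi). May be absent.
- full_reel: reel of yellow wire fixed on a steel spindle; origin at its middle on the axle, y along the axle. Two grey eight-sided flanges, 76 mm across flats, 4 mm thick, 50 mm apart; between them the wire, 52 mm in diameter (grip here). Spindle 8 mm thick, 124 mm long. Lying on a flat its axle is 38 mm above the bench; it may be turned about its axle. About 0.28 kg.
- empty_reel: the empty reel, hanging in the stand at the start: same flanges, spindle, origin and axes as the full reel, but only a bare grey hub 40 mm in diameter between the flanges. About 0.1 kg.
- tray: shallow square tray, fixed, 120 x 120 mm, walls 4 mm thick and 22 mm high (a reel's spindle clears them), origin under its centre. Inner floor 4 mm above the bench; an empty reel lying in it has its axle 42 mm above the bench.
- test_button (a joint): travel of the sprung red test button on the console, m: 0 up, 0.006 right down (takes 5 N)
- test_button_top (a point): centre of the top of the red test button (28 mm across), on the console at trainer x = -75, y = 155 mm; press it straight down
- spindle_end_1 (a point): point on the spindle's axis, 45 mm from the full reel's middle towards its -y; near one cheek's slot when hung
- spindle_end_2 (a point): the same on the full reel's +y side
- reel_stand: dark steel stand, fixed, origin on the bench under its middle, base 80 (x) x 110 (y) x 8 mm. Two cheeks 8 mm thick, 70 mm wide in x, at y = -43 and +43 mm (78 mm free between), each with a slot open at the top at x = 0: 11 mm wide, flaring above 71 mm to about 40 mm at the top (84 mm). The spindle lies along y, either way round; fully down its axis is 55 mm above the bench.
- multimeter: yellow and black multimeter, 185 x 85 x 45 mm, origin under its centre; not part of the job
- screwdriver: screwdriver lying on the bench; not part of the job
- power_brick: black power brick, 60 x 130 x 34 mm, origin under its centre; not part of the job
Not all that is in view belongs to the job. Several things look just like the tray: the one meant starts farthest to the robot's left.

How it is judged:
By the outcome, as a careful person would: the job done as asked, in the order asked, and still so for the second after the job is handed in, with the robot touching nothing.
Of board_a, board_b, board_c only 2 to 3 are there at a start; the rules pass over those that are not, and their reading is None.
At some moment in a run one of board_a, board_b, board_c may be knocked a few centimetres aside while the robot is not near it.
Once in a run the grip may slacken for a moment while it holds something.
It also fails if it takes over 210 s, if anything falls off the work surface, if the arm or the gripper's body presses on something with over 40 N, if the wrist force passes 120 N, or if a joint passes its speed limit or range.

## Robot

A 6-joint arm with a two-finger parallel gripper is mounted at the origin on the work surface. World frame = base frame: x ahead of the robot, y to its left, z up, the work surface at z = 0. Lengths are in m, angles in rad, forces in N, time in s.
With the tool pointing down it reaches from about 0.3 to 0.775 m from the base axis. Payload 14.6 kg.
Tool frame: the origin (TCP) lies on the centre line of the jaws, within the pads' length; the fingertips stand 11 mm ahead of it and the grasp point (between the pads) lies 8 mm behind it; z points along the fingers, y is the line along which they close (so a half turn about z gives the same grasp; the last joint's range is limited). The gripper opens to 94 mm and grips with 3 to 60 N. Pads are 16 mm wide; open, the fingers measure 119 mm over their backs; the gripper's body (75 mm by 177 mm) begins 78 mm behind the grasp point.
Start: joints at [-1.285, 0.3, 1.521, -0, 1.321, -0.067], TCP at [0.19, -0.516, 0.191] pointing down, gripper open.
Joint ranges: [-3.03, 3.03], [-0.79, 2.21], [0.23, 2.52], [-1.04, 4.18], [0, 3.07], [-2.55, 2.55]. Speed limits (rad/s): [2.22, 2.22, 2.57, 3.14, 3.14, 3.14].

## Interface

Orientations are given as a unit quaternion [x, y, z, w].
In Python, from bench import arm gives the robot as it stands.
- The arm moves only by the tool drive_tool, never from a script. Its argument "steps" is a list of rows, each a list of 7 numbers: the gripper's target within -1 to 1 (fully open at 1, half-way at 0, shut at -1), then the shift along the tool's x, y, z in mm, then the turn, a rotation vector about the tool's x, y, z in degrees. In form: [[fingers, x, y, z, wx, wy, wz], ...]. A call has 1 to 8 rows; each row is the pose to reach, as a shift and turn from the pose commanded when the call began, along the tool's axes at that moment; what a row does not reach only later rows make up. A row lasts 1/12 s, in which the tool goes at most 41.7 mm and 7.16 degrees, less where a joint would pass 70% of its speed; a pose out of reach is approached as far as the arm can. A call with a gripper value outside its range is refused whole. The fingers move at their own pace and stop on an object; "grip_force" is the grip in N (left out, the last holds). Time passes only in rows, so rows that repeat a pose let the fingers close. It gives the time, the measured TCP pose, the force, the opening and the grip force at its end, in the units of the state.
- arm.observe(): the state, without advancing time (a new reading comes with each control period).
- arm.read_camera(name): name is "scene" or "side" or "wrist"; returns (picture, depth): 384x512x3 uint8, red, green, blue; 384x512 float32, m along the optical axis (not along the pixel's ray), 0 where there is no reading.
- arm.camera_params(name): a dict with "vfov" (degrees; the focal length in pixels is half the picture's height over the tangent of half this angle, whatever the lens; pixels are square), "cx", "cy" (the principal point, pixels), "T" (4x4, takes a point from camera to world coordinates). Camera axes: x right, y down, z forward; pixel columns grow to the right and rows downward; lengths in m; the calibration is good to about 2 mm. A picture is of the moment at which its call begins: read the wrist's pose just before it. camera_params takes no time and is no camera call; for the wrist camera it gives the pose at the moment of the call.
- arm.hand_in(): hands the job in; it is judged then, once.
The state is a dict: "time": time; "joints": joint angles; "joint_velocities": joint speeds; "tau": joint torques, N m; "eef_pos": TCP position; "tcp_rot": TCP orientation; "ft_force": force on the tool from outside, world axes, zero at the start; "torque": the same for the moment, N m; "gripper_width": opening from 0.0 (shut) to 1.0 (fully open); "grip_force": force on a finger pad.
Only numpy, scipy, OpenCV 4.12 (cv2) and the standard library are available. Lean on these libraries where they do the work, as an engineer would, in place of code of your own. Each camera call takes 0.05 s, during which the arm holds its last target. There are 200 camera calls.

## Working session

There is one attempt and no reset: what is moved stays moved. The work goes in short steps, Python scripts to look and compute and a tool call to move; the robot and the scene stay as the last step left them, time stands still between calls to the robot, and variables do not carry over. Pictures are saved under pics/ and viewed, at most 14 in all, crops included, and the job is handed in when it is done.

Besides the shell and the picture viewer there is one more tool, called after ">>>" as name([rows], argument=value, ...), one row to a line, values as JSON. drive_tool: Moves the arm, as the interface text tells. Its arguments: {"type":"object","properties":{"steps":{"type":"array","items":{"type":"array","items":{"type":"number"}}},"grip_force":{"type":"number"}},"required":["steps"]}

```bash
ls; mkdir -p pics; cat > h.py <<'E'
import numpy as np, cv2
from bench import arm
from scipy.spatial.transform import Rotation as R
def K(n):
    p=arm.camera_params(n); f=192/np.tan(np.radians(p['vfov'])/2); return f,p['cx'],p['cy'],np.array(p['T'])
def cloud(n):
    k=K(n); im,d=arm.read_camera(n); f,cx,cy,T=k
    v,u=np.mgrid[0:384,0:512]
    P=np.stack([(u-cx)/f*d,(v-cy)/f*d,d],-1)@T[:3,:3].T+T[:3,3]
    P[d==0]=np.nan
    return im,d,P
def save(n,im,s=1): cv2.imwrite('pics/'+n,cv2.resize(im[...,::-1],None,fx=s,fy=s,interpolation=cv2.INTER_CUBIC))
E
python3 - <<'E'
from h import *
for n in ['scene','side','wrist']:
    im,d,P=cloud(n); save(n+'0.png',im,1.5); np.savez('/tmp/'+n,im=im,P=P)
    p=arm.camera_params(n);print(n,p['vfov'],p['cx'],p['cy'],np.round(p['T'],3).tolist())
print(arm.observe())
E
```

```text
pics
scene 54.312978730111226 250.97055885755924 192.65931634803937 [[0.49, 0.577, -0.654, 1.457], [0.872, -0.308, 0.381, -0.649], [0.019, -0.757, -0.654, 0.975], [0.0, 0.0, 0.0, 1.0]]
side 50.755856915171144 258.326039693536 190.62193606313426 [[0.983, -0.074, 0.166, 0.346], [-0.18, -0.518, 0.836, -1.372], [0.025, -0.852, -0.523, 0.848], [0.0, 0.0, 0.0, 1.0]]
wrist 61.86843983165709 257.9471163572796 188.87328516444694 [[0.346, -0.911, -0.226, 0.254], [-0.938, -0.336, -0.082, -0.493], [-0.001, 0.24, -0.971, 0.382], [0.0, 0.0, 0.0, 1.0]]
{'time': 0.15, 'joints': array([-1.28458285e+00,  3.00292375e-01,  1.52141634e+00,  2.42137246e-05,
        1.32068357e+00, -6.65939944e-02]), 'joint_velocities': array([-0.00174515, -0.00269809, -0.00164236, -0.00083937,  0.00154032,
       -0.00115991]), 'tau': array([-3.61969678e-04, -5.31959689e+01, -3.52816987e+01,  7.07774190e-02,
        2.36027234e-02, -7.45602483e-05]), 'eef_pos': array([ 0.18999426, -0.51593105,  0.19065406]), 'tcp_rot': array([ 9.84481615e-01,  1.75487292e-01, -3.21573005e-05, -3.98694145e-04]), 'ft_force': array([0.89231504, 0.01905998, 0.35472264]), 'torque': array([ 0.01013632, -0.00857522, -0.00532897]), 'grip_force': 0.0, 'gripper_width': 1.002055178015697}
```

View pics/scene0.png

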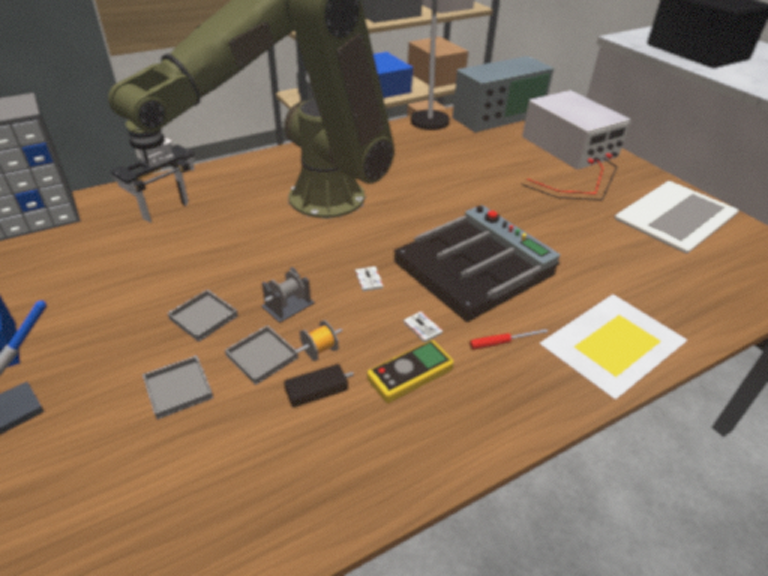

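View pics/side0.png

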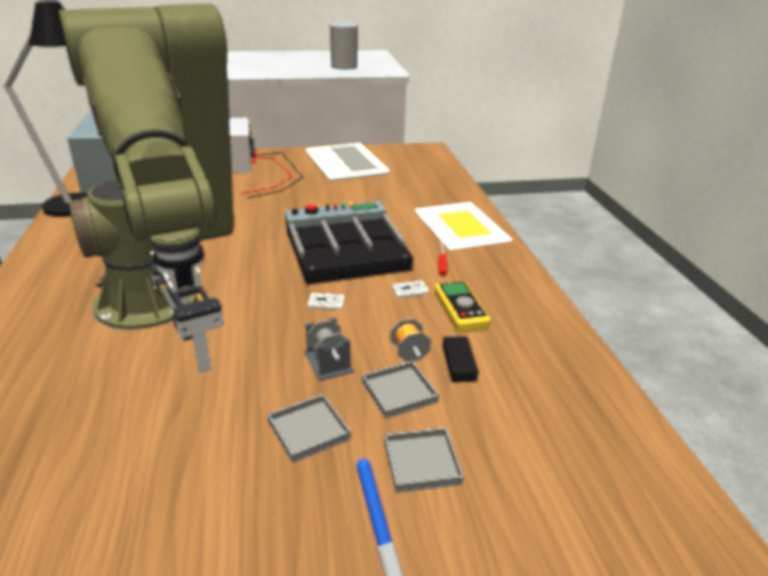

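Scene view (1.5× pixels): boards at (369,278) and (423,326); trainer around (477,258); stand with the empty reel at (288,293); full reel at (320,340). There are three trays, at (203,315), (262,354) and (178,386). Only two boards are visible. Next I'll measure everything.

```bash
cat > m.py <<'E'
from h import *
import sys
def comps(n,lo=150):
    z=np.load('/tmp/%s.npz'%n); im,P=z['im'],z['P']
    hsv=cv2.cvtColor(im,cv2.COLOR_RGB2HSV).astype(int)
    inb=(P[...,0]>0.1)&(P[...,0]<0.95)&(abs(P[...,1])<.75)
    h=P[...,2]
    masks={'white':(hsv[...,2]>185)&(hsv[...,1]<40)&(h<.06),'yellow':(hsv[...,1]>150)&(hsv[...,0]>15)&(hsv[...,0]<30)&(hsv[...,2]>150)&(h>.006),'red':(hsv[...,1]>180)&((hsv[...,0]<5)|(hsv[...,0]>174)),
    'raised':(h>.008)&(h<.12),'grey':(hsv[...,1]<40)&(hsv[...,2]>90)&(hsv[...,2]<185)&(h<.03)}
    for k,m in masks.items():
        N,L,S,C=cv2.connectedComponentsWithStats((m&inb).astype(np.uint8))
        for i in range(1,N):
            if S[i,4]<30: continue
            q=P[L==i]; 
            r=cv2.minAreaRect((q[:,:2]*1000).astype(np.float32))
            print(n,k,'px',C[i].round(),S[i,4],'mean',q.mean(0).round(3),'rect',np.round(r[0]),np.round(r[1]),round(r[2],1),'z95',np.percentile(q[:,2],95).round(3))
for n in ['scene','side']: comps(n)
E
python3 m.py
```

```text
scene white px [246. 185.] 149 mean [ 0.448 -0.086  0.018] rect [438. -82.] [ 57. 103.] 71.5 z95 0.022
scene white px [396. 219.] 1249 mean [0.869 0.323 0.002] rect [892. 330.] [154. 312.] 8.2 z95 0.005
scene white px [281. 217.] 163 mean [ 0.669 -0.06   0.019] rect [669. -59.] [85. 53.] 6.4 z95 0.022
scene yellow px [214. 224.] 152 mean [ 0.623 -0.304  0.058] rect [ 616. -306.] [48. 43.] 6.7 z95 0.066
scene yellow px [271. 251.] 277 mean [ 0.802 -0.184  0.033] rect [ 782. -164.] [ 83. 184.] 1.6 z95 0.038
scene red px [327. 227.] 130 mean [0.792 0.052 0.023] rect [790.  53.] [95. 18.] 77.1 z95 0.028
scene raised px [226. 140.] 102 mean [ 0.112 -0.005  0.014] rect [116.  -6.] [ 32. 141.] 0.5 z95 0.026
scene raised px [317. 174.] 4842 mean [0.552 0.186 0.05 ] rect [527. 239.] [308. 422.] 6.4 z95 0.078
scene raised px [414. 146.] 32 mean [0.564 0.744 0.016] rect [566. 743.] [59. 14.] 1.0 z95 0.023
scene raised px [245. 185.] 205 mean [ 0.45  -0.089  0.018] rect [439. -86.] [ 54. 103.] 75.9 z95 0.022
scene raised px [190. 195.] 675 mean [ 0.442 -0.318  0.053] rect [ 434. -318.] [ 81. 112
[... 2709 characters left out ...]
8 mean [ 0.564 -0.439  0.017] rect [ 563. -435.] [122. 125.] 14.7 z95 0.024
side raised px [206. 284.] 531 mean [ 0.371 -0.52   0.017] rect [ 370. -515.] [122. 125.] 19.1 z95 0.024
side raised px [282. 306.] 549 mean [ 0.566 -0.632  0.018] rect [ 566. -628.] [126. 121.] 89.7 z95 0.024
side grey px [215. 245.] 112 mean [ 0.413 -0.339  0.008] rect [ 408. -335.] [ 62. 123.] 47.8 z95 0.011
side grey px [266. 258.] 1013 mean [ 0.564 -0.429  0.008] rect [ 564. -421.] [131. 149.] 13.6 z95 0.022
side grey px [205. 284.] 1222 mean [ 0.368 -0.511  0.008] rect [ 369. -517.] [118. 124.] 20.4 z95 0.022
side grey px [281. 306.] 1509 mean [ 0.566 -0.625  0.008] rect [ 565. -629.] [124. 118.] 89.4 z95 0.022
```

Trays (scene, full-res pixels): (135,210) at y=-0.516, (174,236) at y=-0.435 and (118,257) at y=-0.628. Left is +y, so the tray meant is the one at (0.564,-0.435), px (174,236); I'll confirm it in a crop later. First a wrist look over the trainer and boards.

```bash
cat >> h.py <<'E'
def pose():
    s=arm.observe(); r=R.from_quat(s['tcp_rot']); x=r.as_matrix()[:,0]
    return s,np.array(s['eef_pos'])*1000,r,np.degrees(np.arctan2(x[1],x[0]))
def rel(start,targets):
    """start None=measured or (x,y,z,yaw) mm/deg ; prints rows shift/turn, chained calls from each target"""
    if start is None:
        s,p,r,y=pose()
    else:
        p=np.array(start[:3],float); r=R.from_euler('z',start[3],degrees=True)*R.from_quat([1,0,0,0])
    for t in targets:
        q=np.array(t[:3],float); rt=R.from_euler('z',t[3],degrees=True)*R.from_quat([1,0,0,0])
        d=r.inv().apply(q-p); w=np.degrees((r.inv()*rt).as_rotvec())
        print(t,'->',d.round(1).tolist(),w.round(1).tolist(),'rows',round(max(np.linalg.norm(d)/41.7,np.linalg.norm(w)/7.16),1))
        p,r=q,rt
E
python3 -c "
from h import *
rel(None,[(480,10,320,6.5)])"
```

```text
(480, 10, 320, 6.5) -> [453.9, -393.4, -129.0] [-0.0, 0.0, 13.7] rows 14.7
```

>>> drive_tool([
  [1,454,-393,-129,0,0,13.7],
  [1,454,-393,-129,0,0,13.7],
  [1,454,-393,-129,0,0,13.7],
  [1,454,-393,-129,0,0,13.7],
  [1,454,-393,-129,0,0,13.7],
  [1,454,-393,-129,0,0,13.7],
  [1,454,-393,-129,0,0,13.7],
  [1,454,-393,-129,0,0,13.7],
])

```text
time: 0.82
eef_pos: [0.3479, -0.2289, 0.2615]
tcp_rot: [0.998, 0.057, 0.0, 0.0]
ft_force: [0.1, 0.1, -0.2]
gripper_width: 1.001
grip_force: 0.0
```

```bash
python3 -c "
from h import *
print(pose()[1:]); rel(None,[(480,10,320,6.5)])"
```

```text
(array([ 347.89468355, -228.89712254,  261.53134454]), Rotation.from_matrix(array([[ 9.93580651e-01,  1.13125802e-01,  2.05439174e-04],
                            [ 1.13125825e-01, -9.93580664e-01, -1.04028159e-04],
                            [ 1.92352122e-04,  1.26600842e-04, -9.99999973e-01]])), np.float64(6.495537421251191))
(480, 10, 320, 6.5) -> [158.3, -222.4, -58.5] [0.0, -0.0, -0.0] rows 6.7
```

>>> drive_tool([
  [1,158,-222,-58,0,0,0],
  [1,158,-222,-58,0,0,0],
  [1,158,-222,-58,0,0,0],
  [1,158,-222,-58,0,0,0],
  [1,158,-222,-58,0,0,0],
  [1,158,-222,-58,0,0,0],
  [1,158,-222,-58,0,0,0],
  [1,158,-222,-58,0,0,0],
])

```text
time: 1.48
eef_pos: [0.4809, 0.0114, 0.3195]
tcp_rot: [0.998, 0.059, 0.0, -0.0]
ft_force: [-1.0, -0.9, 0.7]
gripper_width: 0.998
grip_force: 0.0
```

```bash
python3 - <<'E'
from h import *
im,d,P=cloud('wrist'); save('w1.png',im,1.5); np.savez('/tmp/wrist',im=im,P=P); print(pose()[1])
E
sed -i 's/\[.scene.,.side.\]/sys.argv[1:]/' m.py; python3 m.py wrist
```

```text
[479.92929182   9.48919772 318.87691741]
wrist white px [323.  31.] 2237 mean [ 0.667 -0.06   0.016] rect [669. -62.] [87. 59.] 6.3 z95 0.018
wrist white px [153.  71.] 320 mean [0.582 0.165 0.059] rect [581. 166.] [ 7. 86.] 6.8 z95 0.06
wrist white px [463.  93.] 65 mean [ 0.606 -0.266  0.04 ] rect [ 606. -266.] [ 3. 29.] 6.9 z95 0.041
wrist white px [154. 144.] 275 mean [0.485 0.158 0.059] rect [485. 158.] [ 6. 94.] 6.7 z95 0.06
wrist white px [317. 184.] 1607 mean [ 0.445 -0.087  0.016] rect [441. -89.] [60. 88.] 74.9 z95 0.018
wrist white px [180. 209.] 74 mean [0.393 0.117 0.059] rect [393. 118.] [ 6. 32.] 9.6 z95 0.06
wrist white px [435. 224.] 31 mean [ 0.415 -0.264  0.057] rect [ 415. -266.] [ 5. 19.] 11.8 z95 0.058
wrist yellow px [ 9. 69.] 77 mean [0.561 0.331 0.09 ] rect [561. 332.] [10. 10.] 20.5 z95 0.092
wrist yellow px [503.  94.] 638 mean [ 0.609 -0.309  0.057] rect [ 610. -312.] [55. 35.] 17.1 z95 0.062
wrist red px [ 20. 110.] 113 mean [0.513 0.323 0.086] rect [513. 325.] [ 9. 10.] 7.8 z95 0.092
wrist red px [ 26. 167.] 403 mean [0.44  0.315 0.094] rect [439. 316.] 
[... 655 characters left out ...]
ed px [466. 218.] 4227 mean [ 0.431 -0.303  0.062] rect [ 428. -314.] [ 77. 125.] 13.6 z95 0.088
wrist raised px [237. 354.] 628 mean [0.111 0.007 0.012] rect [112.   5.] [ 24. 136.] 0.2 z95 0.015
wrist grey px [493.  12.] 116 mean [ 0.718 -0.29   0.019] rect [ 719. -290.] [20.  9.] 82.8 z95 0.021
wrist grey px [323.  41.] 47 mean [ 0.654 -0.061  0.018] rect [654. -61.] [25. 11.] 6.1 z95 0.021
wrist grey px [507. 150.] 88 mean [ 0.534 -0.38   0.003] rect [ 534. -380.] [90.  3.] 14.6 z95 0.006
wrist grey px [446. 197.] 851 mean [ 0.447 -0.302  0.006] rect [ 429. -313.] [ 78. 109.] 14.3 z95 0.008
wrist grey px [314. 192.] 43 mean [ 0.433 -0.084  0.019] rect [432. -84.] [11. 26.] 76.5 z95 0.021
```

View pics/w1.png

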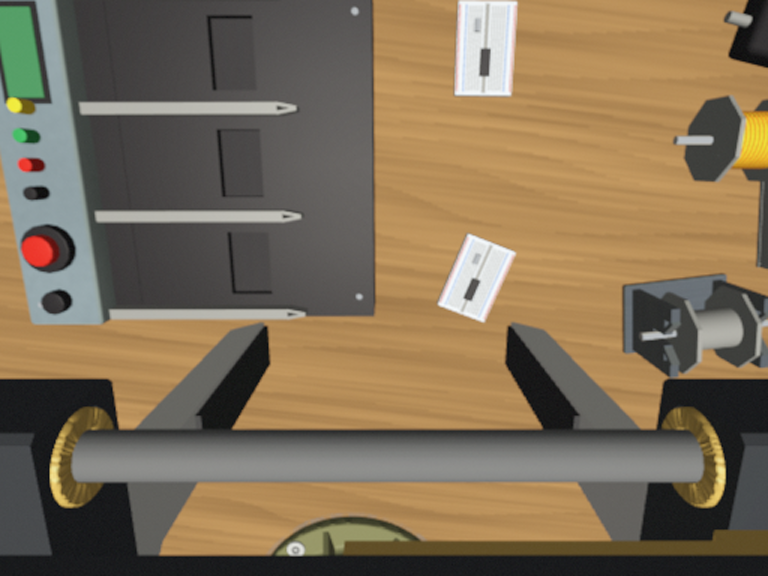

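The wrist view (1.5×) shows boards at (486,48) and (477,278). The rails run horizontally, and the pocket outlines are faintly visible in all three lanes at (232,52), (241,163) and (250,263). The red button is at (40,250). Only two boards are present. The trainer comes out at origin ≈ (532,170), yaw 6.7°.

```bash
python3 - <<'E'
from h import *
z=np.load('/tmp/wrist.npz'); im,P=z['im'],z['P']
o=np.array([532.1,170.4]);a=np.radians(6.7);X=np.array([np.cos(a),np.sin(a)]);Y=np.array([-X[1],X[0]])
q=P[...,:2]*1000-o; tx,ty=q@X,q@Y; h=P[...,2]
m=(abs(ty)<100)&(abs(tx)<140)&(h<.042)
for l in(-96,0,96):
    k=m&(abs(tx-l)<36); print(l,k.sum(),np.percentile(tx[k],[2,98]).round(1) if k.sum() else '',np.percentile(ty[k],[2,98]).round(1) if k.sum() else '')
rel(None,[(445,-86,110,-14.6),(445,-86,14,-14.6),(445,-86,110,-14.6),(449.4,52,90,6.7),(449.4,52,59.5,6.7)])
E
```

```text
-96 1514 [-126.8  -63. ] [-63.7  88.1]
0 1908 [-31.1  32.4] [-79.2  89.8]
96 2339 [ 63.9 129.7] [-78.6  92.3]
(445, -86, 110, -14.6) -> [-45.8, 90.8, 208.9] [-0.0, 0.0, 21.3] rows 5.6
(445, -86, 14, -14.6) -> [0.0, 0.0, 96.0] [0.0, 0.0, 0.0] rows 2.3
(445, -86, 110, -14.6) -> [0.0, 0.0, -96.0] [0.0, 0.0, 0.0] rows 2.3
(449.4, 52, 90, 6.7) -> [-30.5, -134.7, 20.0] [0.0, 0.0, -21.3] rows 3.3
(449.4, 52, 59.5, 6.7) -> [0.0, 0.0, 30.5] [0.0, 0.0, 0.0] rows 0.7
```

>>> drive_tool([
  [1,-46,91,209,0,0,21.3],
  [1,-46,91,209,0,0,21.3],
  [1,-46,91,209,0,0,21.3],
  [1,-46,91,209,0,0,21.3],
  [1,-46,91,209,0,0,21.3],
  [1,-46,91,209,0,0,21.3],
  [1,-46,91,209,0,0,21.3],
  [1,-46,91,209,0,0,21.3],
])

```text
time: 2.2
eef_pos: [0.4434, -0.0886, 0.1102]
tcp_rot: [0.992, -0.13, -0.001, -0.0]
ft_force: [-0.5, -0.0, 0.8]
gripper_width: 0.998
grip_force: 0.0
```

```bash
python3 - <<'E'
from h import *
im,d,P=cloud('wrist'); np.savez('/tmp/wrist',im=im,P=P);save('w2.png',im,1)
rel(None,[(445,-86,14,-14.6)])
E
python3 m.py wrist|grep -E 'raised|white'
```

```text
(445, -86, 14, -14.6) -> [-0.1, -2.4, 97.3] [-0.0, -0.1, -0.2] rows 2.3
wrist white px [255. 183.] 4389 mean [ 0.446 -0.088  0.016] rect [441. -86.] [58. 89.] 75.2 z95 0.017
wrist raised px [ 57. 153.] 26212 mean [0.516 0.061 0.04 ] rect [512.  49.] [124. 229.] 61.8 z95 0.045
wrist raised px [483. 160.] 5037 mean [ 0.426 -0.268  0.05 ] rect [ 419. -270.] [75. 36.] 10.2 z95 0.08
wrist raised px [255. 183.] 5158 mean [ 0.447 -0.087  0.016] rect [445. -87.] [54. 82.] 75.5 z95 0.02
```

Board at (445,-87), yaw -14.5: on target. Grasp and lift.

>>> drive_tool([
  [1,0,-1.5,40,0,0,0],
  [1,0,-1.5,75,0,0,0],
  [1,0,-1.5,90,0,0,0],
  [1,0,-1.5,97,0,0,0],
  [1,0,-1.5,97,0,0,0],
  [-0.2,0,-1.5,97,0,0,0],
  [-0.2,0,-1.5,97,0,0,0],
  [-0.2,0,-1.5,97,0,0,0],
], grip_force=20)

```text
time: 2.92
eef_pos: [0.4453, -0.0867, 0.0145]
tcp_rot: [0.992, -0.129, 0.001, 0.0]
ft_force: [0.7, 0.2, -0.3]
gripper_width: 0.822
grip_force: 0.0
```

>>> drive_tool([
  [-0.4,0,0,0,0,0,0],
  [-0.4,0,0,0,0,0,0],
  [-0.4,0,0,0,0,0,0],
  [-0.4,0,0,-20,0,0,0],
  [-0.4,0,0,-50,0,0,0],
  [-0.4,0,0,-90,0,0,0],
  [-0.4,0,0,-90,0,0,0],
], grip_force=25)

```text
time: 3.5
eef_pos: [0.4471, -0.0872, 0.1092]
tcp_rot: [0.992, -0.129, 0.004, 0.001]
ft_force: [0.1, -0.5, 1.1]
gripper_width: 0.328
grip_force: 0.0
```

```bash
python3 - <<'E'
from h import *
print(pose()[1:2],pose()[3]); s=arm.observe(); print(s['gripper_width'],s['grip_force'])
rel(None,[(450.2,52,90,6.7),(450.2,52,59.5,6.7)])
E
```

```text
(array([447.12194614, -87.24791139, 109.23777433]),) -14.784106875499441
0.32756121089819135 0.0
(450.2, 52, 90, 6.7) -> [-32.7, -135.4, 18.9] [0.1, -0.5, -21.5] rows 3.4
(450.2, 52, 59.5, 6.7) -> [0.0, 0.0, 30.5] [0.0, 0.0, 0.0] rows 0.7
```

The fingers close slowly (about 0.07 of their range per row), so I lifted before they gripped. I'll reopen and look again.

>>> drive_tool([
  [1,0,0,0,0,0,0],
  [1,0,0,0,0,0,0],
  [1,0,0,0,0,0,0],
  [1,0,0,0,0,0,0],
  [1,0,0,0,0,0,0],
  [1,0,0,0,0,0,0],
  [1,0,0,0,0,0,0],
  [1,0,0,0,0,0,0],
])

```text
time: 4.17
eef_pos: [0.4443, -0.0865, 0.1029]
tcp_rot: [0.992, -0.129, -0.0, -0.0]
ft_force: [-0.0, 0.2, -0.3]
gripper_width: 0.86
grip_force: 0.0
```

```bash
python3 - <<'E'
from h import *
im,d,P=cloud('wrist'); np.savez('/tmp/wrist',im=im,P=P);save('w2.png',im,1)
rel(None,[(445,-87,14,-14.6)])
print(arm.observe()['gripper_width'])
E
python3 m.py wrist|grep -E 'raised|white'
```

```text
(445, -87, 14, -14.6) -> [0.8, 0.3, 88.9] [0.0, 0.0, -0.2] rows 2.1
0.9005794799755519
wrist white px [258. 186.] 4595 mean [ 0.446 -0.088  0.016] rect [440. -87.] [57. 90.] 75.2 z95 0.017
wrist raised px [ 57. 154.] 26045 mean [0.516 0.059 0.04 ] rect [512.  45.] [125. 222.] 61.7 z95 0.045
wrist raised px [486. 161.] 4411 mean [ 0.427 -0.267  0.045] rect [ 420. -271.] [77. 37.] 1.7 z95 0.074
wrist raised px [257. 186.] 5412 mean [ 0.446 -0.087  0.016] rect [445. -87.] [54. 83.] 75.4 z95 0.019
wrist raised px [187. 226.] 78 mean [ 0.457 -0.048  0.118] rect [456. -47.] [19.  5.] 4.3 z95 0.12
wrist raised px [328. 225.] 72 mean [ 0.437 -0.128  0.118] rect [ 435. -127.] [ 5. 19.] 56.9 z95 0.12
```

>>> drive_tool([
  [1,0.5,0,40,0,0,0],
  [1,0.5,0,75,0,0,0],
  [1,0.5,0,89,0,0,0],
  [1,0.5,0,89,0,0,0],
  [-0.2,0.5,0,89,0,0,0],
  [-0.2,0.5,0,89,0,0,0],
  [-0.2,0.5,0,89,0,0,0],
  [-0.2,0.5,0,89,0,0,0],
], grip_force=25)

```text
time: 4.88
eef_pos: [0.4455, -0.0868, 0.0152]
tcp_rot: [0.992, -0.129, 0.001, 0.0]
ft_force: [-0.3, -0.2, 0.3]
gripper_width: 0.755
grip_force: 0.0
```

>>> drive_tool([
  [-0.3,0,0,0,0,0,0],
  [-0.3,0,0,0,0,0,0],
  [-0.3,0,0,0,0,0,0],
  [-0.3,0,0,0,0,0,0],
  [-0.3,0,0,0,0,0,0],
  [-0.3,0,0,0,0,0,0],
])

```text
time: 5.38
eef_pos: [0.4448, -0.0866, 0.0141]
tcp_rot: [0.992, -0.129, -0.0, -0.0]
ft_force: [-0.1, -0.2, -0.9]
gripper_width: 0.358
grip_force: 0.0
```

```bash
python3 - <<'E'
from h import *
im,d,P=cloud('wrist'); save('w3.png',im,1.5); s=arm.observe();print(s['gripper_width'],s['grip_force'])
E
```

```text
0.3519858213867766 0.0
```

View pics/w3.png

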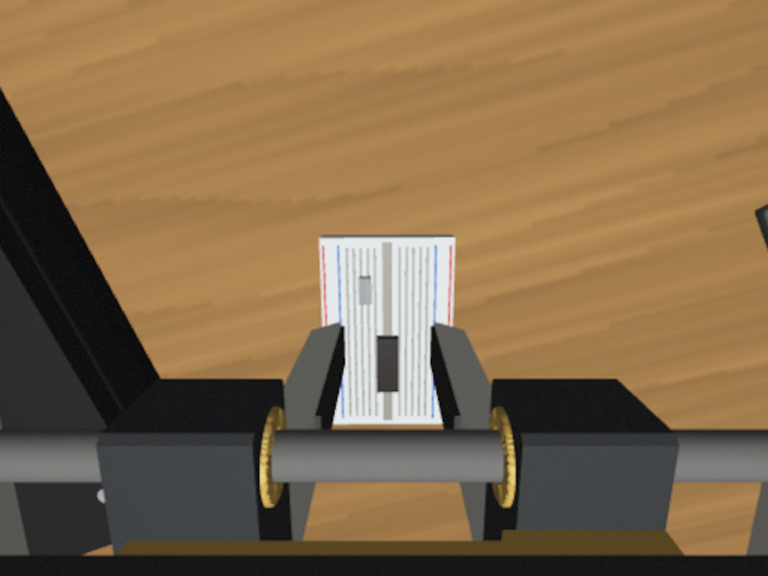

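The fingers look as if they sit over the board rather than beside it. I'll check the depth at the fingertips.

```bash
python3 - <<'E'
from h import *
im,d,P=cloud('wrist'); 
np.set_printoptions(suppress=True,linewidth=200)
for r in (214,218,222,228,240,255): print(r,(P[r,195:320:4,2]*1000).round(0).astype(int))
print((P[222,[214,220,226,292,298,305]]*1000).round())
print(pose()[1])
E
```

```text
214 [-1 -1 -3 -2 -2 17 16 16 15 16 16 17 16 16 16 17 18 15 15 15 15 16 17 16 16 17 17 -2 -3 -2 -1 -2]
218 [-1 -3 -3 -2 33 33 34 34 30 18 16 15 17 17 15 18 16 16 15 17 17 17 16 31 33 33 33 33 -2 -2 -2 -1]
222 [-3 -1 -1 40 39 40 40 41 36 17 17 16 15 16 17 16 17 17 16 15 16 17 16 36 40 40 42 41 40 -2 -2 -1]
228 [-2 -2 49 50 49 50 50 47 42 16 17 15 16 15 19 20 20 20 16 17 15 15 17 36 45 49 50 50 49 48 -2 -2]
240 [-3 65 65 65 66 65 65 63 44 16 16 16 16 17 19 20 20 20 16 17 17 16 17 37 59 63 65 66 64 64 65 -2]
255 [-9223372036854775808                   81                   81                   81                   81                   80                   78                   63                   47
                   16                   16                   16                   17                   17                   20                   20                   20                   19
                   16                   16                   15                   16                   16                   16                   59                   75                   78
                   81                   81                   81                   82                   82]
[[ 460.  -66.   40.]
 [ 459.  -69.   40.]
 [ 457.  -72.   36.]
 [ 449. -108.   41.]
 [ 448. -111.   40.]
 [ 447. -114.   40.]]
[444.83448924 -86.63773394  14.03859255]<stdin>:4: RuntimeWarning: invalid value encountered in cast
```

```bash
python3 - <<'E'
from h import *
out=[]
for n in ['scene','side']:
    im,d,P=cloud(n); f,cx,cy,T=K(n)
    p=np.linalg.inv(T)@np.array([.445,-.087,.02,1]); u,v=int(p[0]/p[2]*f+cx),int(p[1]/p[2]*f+cy); print(n,u,v)
    c=im[max(v-45,0):v+30,u-50:u+50]; out.append(cv2.resize(c,(600,450),interpolation=cv2.INTER_CUBIC)[:290])
save('zz.png',np.vstack(out))
E
```

```text
scene 245 184
side 217 199
```

View pics/zz.png

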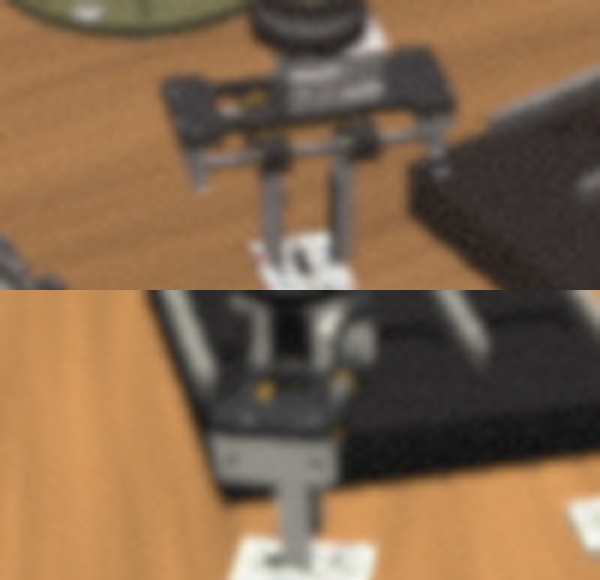

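The tips really are above the board (tip heights around 30 mm with the TCP at 14), so the fingers sit higher than the stated offset implies. I'll open, then lower in small steps watching the force.

>>> drive_tool([
  [0.8,0,0,-5,0,0,0],
  [0.8,0,0,-5,0,0,0],
  [0.8,0,0,-5,0,0,0],
  [0.8,0,0,-5,0,0,0],
  [0.8,0,0,-5,0,0,0],
  [0.8,0,0,-5,0,0,0],
  [0.8,0,0,-5,0,0,0],
  [0.8,0,0,-5,0,0,0],
])

```text
time: 6.25
eef_pos: [0.4448, -0.0866, 0.019]
tcp_rot: [0.992, -0.129, -0.0, -0.0]
ft_force: [0.8, -0.7, -0.3]
gripper_width: 0.874
grip_force: 0.0
```

>>> drive_tool([
  [0.8,0,0,0,0,0,0],
  [0.8,0,0,3,0,0,0],
  [0.8,0,0,6,0,0,0],
  [0.8,0,0,8,0,0,0],
  [0.8,0,0,8,0,0,0],
])

```text
time: 6.67
eef_pos: [0.4445, -0.0865, 0.0105]
tcp_rot: [0.992, -0.129, -0.0, -0.0]
ft_force: [-0.4, 0.5, 0.3]
gripper_width: 0.903
grip_force: 0.0
```

```bash
python3 - <<'E'
from h import *
im,d,P=cloud('wrist'); s=arm.observe();print(s['gripper_width'],s['ft_force'],pose()[1])
np.set_printoptions(suppress=True,linewidth=250)
Z=np.nan_to_num(P[...,2]*1000,nan=-99)
for r in range(208,232,3): print(r,Z[r,160:230:4].round(0).astype(int),Z[r,285:360:4].round(0).astype(int))
E
```

```text
0.8974359421822746 [ 0.10939799 -0.28598587 -1.19227061] [444.6466751  -86.59291384  10.73538051]
208 [-2  0 -1 -2 -3 -2 -3 -2 -3 -2 -2 -2 -1 -3 16 17 16 17] [ 17  18 -99  15  17  -1  -2   0  -2  -1  -1  -2  -2  -2  -2  -1  -2  -1  -2]
211 [-2 -3 -2 -1 -1 -2 -3 -2 -3 -1 -2 -2 -1 -3 17 17 15 16] [17 17 17 16 17 -1 -1 -1 -2 -1 -1 -3 -1 -2 -1 -2 -2  0 -1]
214 [-1 -2 -2 -2 -4 -2 -2 -2 -2 -2 -2 -1 -2 -2 16 16 17 16] [ 16  17 -99  16  16  -2  -2  -3  -2  -2  -3  -2  24  -2  -1  -2  -2  -2  -2]
217 [-1 -2 -2 29 28 28 23 -2 -2 -2 -3 -2 -2 -1 17 16 17 16] [16 16 17 15 16 -2 -2 -2 -1 -2 -2 -2 26 28 28 30 -2 -3 -2]
220 [-2 32 34 34 34 31 27 -3 -2 -1 -1 -2 -2 -1 17 16 16 16] [ 16  16  16  16  16  -2  -3  -3  -2  -2  -2 -99  29  34  33  33  34  33  -2]
223 [38 38 38 38 39 34 27 -2 -2 -1 -3 -1 -2 -2 16 15 15 16] [16 16 16 16 17 -2 -2 -3 -2 -2 -2 23 33 36 39 39 39 39 39]
226 [43 42 43 43 41 38 29 -2 -1 -2 -2 -2 -2 -2 17 16 16 16] [16 17 17 17 17 -3 -1 -1 -1 -2 -1 24 33 39 43 44 44 42 42]
229 [47 48 47 47 43 38 29 -2 -1 -2 -2 -2 -2 -2 16 16 17 17] [17 16 15 16 17 -2  0 -1 -1 -2 -1 24 34 42 45 48 46 47 47]
```

>>> drive_tool([
  [0.8,0,0,3,0,0,0],
  [0.8,0,0,6,0,0,0],
  [0.8,0,0,8,0,0,0],
  [0.8,0,0,9,0,0,0],
  [0.8,0,0,9,0,0,0],
])

```text
time: 7.13
eef_pos: [0.4447, -0.0866, 0.0018]
tcp_rot: [0.992, -0.129, -0.0, -0.0]
ft_force: [0.2, 1.1, 0.2]
gripper_width: 0.9
grip_force: 0.0
```

>>> drive_tool([
  [0.8,0,0,1,0,0,0],
  [0.8,0,0,2,0,0,0],
  [0.8,0,0,3,0,0,0],
  [0.8,0,0,4,0,0,0],
  [0.8,0,0,4,0,0,0],
])

```text
time: 7.55
eef_pos: [0.4448, -0.0866, -0.0021]
tcp_rot: [0.992, -0.129, -0.0, -0.0]
ft_force: [0.7, -0.3, -0.2]
gripper_width: 0.901
grip_force: 0.0
```

>>> drive_tool([
  [0.8,0,0,1,0,0,0],
  [0.8,0,0,2,0,0,0],
  [0.8,0,0,3,0,0,0],
  [0.8,0,0,4,0,0,0],
  [0.8,0,0,4,0,0,0],
])

```text
time: 7.97
eef_pos: [0.4447, -0.0866, -0.0062]
tcp_rot: [0.992, -0.129, -0.0, -0.0]
ft_force: [-0.8, 0.7, -0.8]
gripper_width: 0.9
grip_force: 0.0
```

```bash
python3 - <<'E'
from h import *
im,d,P=cloud('wrist'); s=arm.observe();print(s['gripper_width'],s['ft_force'],pose()[1])
np.set_printoptions(suppress=True,linewidth=250)
Z=np.nan_to_num(P[...,2]*1000,nan=-99)
for r in range(208,232,3): print(r,Z[r,160:230:4].round(0).astype(int),Z[r,285:360:4].round(0).astype(int))
E
```

```text
0.8974595553971045 [-0.5702897  -0.57004499  0.49935029] [444.77491006 -86.6262169   -6.03762554]
208 [-2 -1 -2 -2 -2 -3 -2 -3 -1 -2  0 -2 -3 16 16 17 16 17] [17 17 16 17 16 18 -2 -2 -1 -1 -1 -2 -2 -2 -2 -3 -2 -1 -2]
211 [-3 -2 -2 -2 -1 -2 -3 -2 -2 -2 -3 -2 -2 16 16 16 15 17] [16 15 17 15 17 15 -2 -3 -2 -1 -1 -2 -2 -1 -2 -1 -3 -2 -1]
214 [-2 -2 -2 -2 -2 -3 -3 -1 -2 -3 -2 -2 -2 17 17 16 16 16] [15 15 16 15 16 16 -2 -1 -2 -3 -2 -1  6 -2 -1 -2 -2 -1 -2]
217 [-3 -3 -2 13 12 12  7 -2 -2 -3 -2 -1 -2 17 16 15 16 16] [16 16 16 16 15 17 -3 -1 -2 -2 -1 -1 10 12 12 11 -1 -1 -3]
220 [-1 17 17 16 15 14 11 -2 -2 -2 -2 -2 -1 16 16 16 17 16] [15 17 16 16 16 16 -2 -2 -2 -2 -2 -2 12 17 16 18 17 17 -1]
223 [21 22 22 22 20 17 12 -2 -2 -1 -2 -1 -1 17 16 16 17 15] [16 16 16 16 16 16 -1 -1 -2 -2 -3  6 16 20 21 21 21 21 22]
226 [26 26 26 26 25 21 12 -2 -2 -2 -2 -2 -2 17 16 16 17 16] [16 15 17 16 15 16 -1 -2 -2 -2 -2  8 16 23 27 26 26 25 27]
229 [30 31 32 30 27 21 13 -2 -2 -1 -2 -4 -1 16 16 16 16 17] [16 16 16 15 17 16 -2 -1 -2 -2 -2  8 18 24 27 31 31 31 32]
```

No contact at TCP z=-6, with the tips about 8 mm up. Down 4 mm more, then close.

>>> drive_tool([
  [0.8,0,0,2,0,0,0],
  [0.8,0,0,4,0,0,0],
  [-0.3,0,0,4,0,0,0],
  [-0.3,0,0,4,0,0,0],
  [-0.3,0,0,4,0,0,0],
  [-0.3,0,0,4,0,0,0],
  [-0.3,0,0,4,0,0,0],
  [-0.3,0,0,4,0,0,0],
])

```text
time: 8.68
eef_pos: [0.4449, -0.0866, -0.0099]
tcp_rot: [0.992, -0.129, 0.0, -0.0]
ft_force: [-0.4, 0.4, 0.7]
gripper_width: 0.574
grip_force: 25.0
```

>>> drive_tool([
  [-0.3,0,0,0,0,0,0],
  [-0.3,0,0,0,0,0,0],
  [-0.3,0,0,0,0,0,0],
  [-0.3,0,0,0,0,0,0],
])

```text
time: 9.02
eef_pos: [0.4449, -0.0866, -0.0099]
tcp_rot: [0.992, -0.129, 0.0, 0.0]
ft_force: [-0.2, -0.9, 0.4]
gripper_width: 0.572
grip_force: 25.0
```

Gripped at 54 mm with 25 N. In practice the fingertips are about 14 mm behind the TCP, so with TCP -10 the board's underside is at 0. Now carry it to lane 1.

```bash
python3 - <<'E'
from h import *
rel(None,[(445,-86.6,80,-14.8),(450.2,52,80,6.7),(450.2,52,36,6.7)])
E
```

```text
(445, -86.6, 80, -14.8) -> [0.1, -0.1, -89.9] [-0.0, -0.0, 0.0] rows 2.2
(450.2, 52, 80, 6.7) -> [-30.4, -135.3, 0.0] [0.0, 0.0, -21.5] rows 3.3
(450.2, 52, 36, 6.7) -> [0.0, 0.0, 44.0] [0.0, 0.0, 0.0] rows 1.1
```

>>> drive_tool([
  [-0.3,0,0,-20,0,0,0],
  [-0.3,0,0,-55,0,0,0],
  [-0.3,0,0,-90,0,0,0],
  [-0.3,0,0,-90,0,0,0],
])

```text
time: 9.35
eef_pos: [0.4474, -0.0873, 0.0855]
tcp_rot: [0.992, -0.129, 0.004, 0.001]
ft_force: [0.9, -0.5, -0.1]
gripper_width: 0.57
grip_force: 25.0
```

>>> drive_tool([
  [-0.3,-8,-35,0,0,0,-5],
  [-0.3,-15,-68,0,0,0,-10.7],
  [-0.3,-23,-100,0,0,0,-16],
  [-0.3,-30.4,-135.3,0,0,0,-21.5],
  [-0.3,-30.4,-135.3,0,0,0,-21.5],
  [-0.3,-30.4,-135.3,0,0,0,-21.5],
])

```text
time: 9.85
eef_pos: [0.4497, 0.0533, 0.0796]
tcp_rot: [0.998, 0.06, -0.0, 0.0]
ft_force: [0.7, 0.3, -1.2]
gripper_width: 0.573
grip_force: 25.0
```

```bash
python3 - <<'E'
from h import *
s=arm.observe();print(s['gripper_width'],s['ft_force'],pose()[1],pose()[3])
im,d,P=cloud('wrist'); np.savez('/tmp/wrist',im=im,P=P);save('w4.png',im,1.5)
o=np.array([532.9,170.4]);a=np.radians(6.7);X=np.array([np.cos(a),np.sin(a)]);Y=np.array([-X[1],X[0]])
q=P[...,:2]*1000-o; tx,ty=q@X,q@Y; h=P[...,2]*1000
hsv=cv2.cvtColor(im,cv2.COLOR_RGB2HSV).astype(int)
w=(hsv[...,2]>170)&(hsv[...,1]<50)&(h>90)&(h<115)
r=cv2.minAreaRect(np.stack([tx[w],ty[w]],1).astype(np.float32));print('board',r,np.nanmedian(h[w]))
m=(h>57)&(h<66)&(ty<60)&(ty>-60)
for c in(-144,-48,48): 
    k=m&(abs(tx-c)<10); print(c,k.sum(), np.median(tx[k]) if k.any() else '')
E
```

```text
0.5729641161801371 [ 0.71808251  0.25509714 -1.1681851 ] [449.70504866  53.25343901  79.6169067 ] 6.883541058221318
board ((-91.22927856445312, -107.46676635742188), (71.00023651123047, 55.696617126464844), 0.32351016998291016) 105.72500576465092
-144 175 -140.62120286840658
-48 2685 -47.59715129672286
48 0
```

Board centre is at tx≈-96.7 against lane centre ≈-95.6. Shift +1 mm and lower.

>>> drive_tool([
  [-0.3,1,0,20,0,0,0.2],
  [-0.3,1,0,36,0,0,0.2],
  [-0.3,1,0,41,0,0,0.2],
  [-0.3,1,0,44,0,0,0.2],
  [-0.3,1,0,44,0,0,0.2],
])

```text
time: 10.32
eef_pos: [0.451, 0.0513, 0.0362]
tcp_rot: [0.998, 0.056, -0.0, 0.0]
ft_force: [0.6, -0.8, -1.6]
gripper_width: 0.571
grip_force: 25.0
```

>>> drive_tool([
  [0.3,0,0,0,0,0,0],
  [0.3,0,0,0,0,0,0],
  [0.36,0,0,0,0,0,0],
  [0.36,0,0,0,0,0,0],
  [0.36,0,0,-8,0,0,0],
  [0.36,0,0,-8,0,0,0],
])

```text
time: 10.82
eef_pos: [0.4516, 0.0521, 0.0455]
tcp_rot: [0.998, 0.057, 0.001, 0.0]
ft_force: [-0.5, -0.8, 0.8]
gripper_width: 0.68
grip_force: 0.0
```

```bash
cat > b.py <<'E'
from h import *
import sys
s=arm.observe();print('w',s['gripper_width'],s['ft_force'].round(1),pose()[1].round(1),round(pose()[3],2))
im,d,P=cloud('wrist'); save('wb.png',im,1.5)
o=np.array([532.9,170.4]);a=np.radians(6.7);X=np.array([np.cos(a),np.sin(a)]);Y=np.array([-X[1],X[0]])
q=P[...,:2]*1000-o; tx,ty=q@X,q@Y; h=P[...,2]*1000
hsv=cv2.cvtColor(im,cv2.COLOR_RGB2HSV).astype(int)
lane=float(sys.argv[1])
w=(h>47)&(h<75)&(abs(tx-lane)<42)&(ty<110)&(ty>-140)&(hsv[...,2]>120)
N,L,S,C=cv2.connectedComponentsWithStats(w.astype(np.uint8)); k=L==1+np.argmax(S[1:,4])
print('board tx',np.percentile(tx[k],[1,99]).round(1),'ty',np.percentile(ty[k],[1,50,99]).round(1),'z',np.median(h[k]).round(1),k.sum(), cv2.minAreaRect(np.stack([tx[k],ty[k]],1).astype(np.float32)))
kd=(h<52)&(h>35)&(abs(tx-lane)<42)&(ty>-130)&(ty<115); print('deck z',np.median(h[kd]).round(1),'TCP trainer',(pose()[1][:2]-o)@X,(pose()[1][:2]-o)@Y)
E
python3 b.py -96
```

```text
w 0.6803114000742827 [-0.5 -0.8  0.8] [451.6  52.1  45.5] 6.51
board tx [-129.3  -55.2] ty [-135.2 -108.5  -82.3] z 61.7 10815 ((-92.52647399902344, -108.753662109375), (76.02767944335938, 54.42073059082031), 0.003343314863741398)
deck z 43.2 TCP trainer -94.6421619541568 -107.9880477179221
```

>>> drive_tool([
  [0.36,0,-3,1.5,0,0,0],
  [0.36,0,-8,1.5,0,0,0],
  [0.36,0,-13,1.5,0,0,0],
  [0.36,0,-18,1.5,0,0,0],
  [0.36,0,-23,1.5,0,0,0],
  [0.36,0,-28,1.5,0,0,0],
  [0.36,0,-33,1.5,0,0,0],
  [0.36,0,-38,1.5,0,0,0],
])

```text
time: 11.53
eef_pos: [0.4466, 0.0904, 0.0425]
tcp_rot: [0.998, 0.057, -0.0, -0.0]
ft_force: [0.1, -1.2, 0.3]
gripper_width: 0.681
grip_force: 0.2
```

>>> drive_tool([
  [0.36,0,-5,0,0,0,0],
  [0.36,0,-10,0,0,0,0],
  [0.36,0,-15,0,0,0,0],
  [0.36,0,-20,0,0,0,0],
  [0.36,0,-25,0,0,0,0],
  [0.36,0,-30,0,0,0,0],
  [0.36,0,-35,0,0,0,0],
  [0.36,0,-40,0,0,0,0],
])

```text
time: 12.2
eef_pos: [0.4421, 0.13, 0.0426]
tcp_rot: [0.998, 0.057, 0.0, 0.0]
ft_force: [0.2, -0.3, 0.3]
gripper_width: 0.681
grip_force: 0.4
```

```bash
python3 b.py -96
```

```text
w 0.6813096573888149 [ 0.2 -0.3  0.3] [442.1 130.   42.6] 6.51
board tx [-128.3  -54.8] ty [-60.9 -34.4  -7.9] z 61.2 11032 ((-92.20980834960938, -34.817466735839844), (55.23191452026367, 76.13973236083984), 89.89468383789062)
deck z 43.3 TCP trainer -94.91713013723373 -28.90973445923557
```

>>> drive_tool([
  [0.36,0,-4,-1,0,0,0],
  [0.36,0,-8,-1,0,0,0],
  [0.36,0,-12,-1,0,0,0],
  [0.36,0,-16,-1,0,0,0],
  [0.36,0,-20,-1,0,0,0],
  [0.36,0,-24,-1,0,0,0],
  [0.36,0,-28,-1,0,0,0],
  [0.36,0,-32,-1,0,0,0],
])

```text
time: 12.92
eef_pos: [0.4384, 0.1618, 0.0436]
tcp_rot: [0.998, 0.057, 0.0, -0.0]
ft_force: [-0.2, 0.4, -0.3]
gripper_width: 0.679
grip_force: 0.0
```

```bash
python3 b.py -96
```

```text
w 0.6792258130795967 [-0.2  0.4 -0.3] [438.4 161.8  43.6] 6.51
board tx [-133.6  -54.4] ty [-39.7 -11.1  13. ] z 53.2 10103 ((-94.38121032714844, -13.581157684326172), (54.19270706176758, 80.74333953857422), 89.83365631103516)
deck z 43.4 TCP trainer -94.78014442084711 2.9045766632557095
```

Lane 1 is docked: the board top dropped from 61.2 to 53.2, level. Now board 2.

```bash
python3 - <<'E'
from h import *
rel(None,[(438.4,161.8,120,6.5),(640,-59,110,6.3)])
E
```

```text
(438.4, 161.8, 120, 6.5) -> [-0.1, 0.4, -76.4] [-0.0, -0.0, 0.0] rows 1.8
(640, -59, 110, 6.3) -> [175.3, 242.2, 10.0] [0.0, 0.0, 0.2] rows 7.2
```

>>> drive_tool([
  [0.36,0,0,-40,0,0,0],
  [0.36,0,0,-76,0,0,0],
  [0.36,0,0,-76,0,0,0],
])

```text
time: 13.22
eef_pos: [0.4411, 0.1622, 0.1255]
tcp_rot: [0.998, 0.057, 0.004, -0.001]
ft_force: [0.4, 0.8, 0.3]
gripper_width: 0.68
grip_force: 0.0
```

>>> drive_tool([
  [1,175,242,10,0,0,0],
  [1,175,242,10,0,0,0],
  [1,175,242,10,0,0,0],
  [1,175,242,10,0,0,0],
  [1,175,242,10,0,0,0],
  [1,175,242,10,0,0,0],
  [1,175,242,10,0,0,0],
  [1,175,242,10,0,0,0],
])

```text
time: 13.88
eef_pos: [0.6421, -0.0639, 0.1083]
tcp_rot: [0.998, 0.055, 0.0, 0.0]
ft_force: [-0.5, 0.8, -0.8]
gripper_width: 1.0
grip_force: 0.0
```

```bash
python3 - <<'E'
from h import *
im,d,P=cloud('wrist'); np.savez('/tmp/wrist',im=im,P=P)
print(pose()[1:2],pose()[3],arm.observe()['gripper_width'])
E
python3 m.py wrist | grep -E 'raised|white'
```

```text
(array([641.23270638, -62.54468778, 108.16246496]),) 6.319349929812019 0.9983891849047478
wrist white px [256. 157.] 4839 mean [ 0.669 -0.06   0.016] rect [664. -61.] [88. 57.] 6.1 z95 0.017
wrist raised px [154.  13.] 2108 mean [0.775 0.033 0.02 ] rect [781.  47.] [82. 25.] 77.6 z95 0.024
wrist raised px [397.  49.] 22575 mean [ 0.766 -0.158  0.036] rect [ 768. -161.] [ 73. 184.] 3.7 z95 0.043
wrist raised px [ 70. 184.] 20848 mean [0.633 0.09  0.043] rect [616. 101.] [153. 118.] 6.8 z95 0.047
wrist raised px [255. 157.] 5491 mean [ 0.668 -0.059  0.016] rect [667. -59.] [81. 54.] 6.0 z95 0.019
wrist raised px [493. 233.] 1426 mean [ 0.627 -0.278  0.03 ] rect [ 626. -269.] [36. 45.] 78.7 z95 0.048
wrist raised px [137. 348.] 1982 mean [0.476 0.035 0.038] rect [468.  44.] [84. 40.] 6.4 z95 0.045
```

```bash
python3 - <<'E'
from h import *
rel(None,[(667,-59.5,-10,6.1),(667,-59.5,80,6.1),(641,73,80,6.6)])
E
```

```text
(667, -59.5, -10, 6.1) -> [26.0, -0.2, 118.1] [0.0, 0.0, 0.2] rows 2.9
(667, -59.5, 80, 6.1) -> [0.0, 0.0, -90.0] [0.0, 0.0, 0.0] rows 2.2
(641, 73, 80, 6.6) -> [-11.8, -134.5, 0.0] [0.0, 0.0, -0.5] rows 3.2
```

>>> drive_tool([
  [1,13,0,40,0,0,0.2],
  [1,26,0,75,0,0,0.2],
  [1,26,0,100,0,0,0.2],
  [1,26,0,113,0,0,0.2],
  [0.6,26,0,118,0,0,0.2],
  [-0.3,26,0,118,0,0,0.2],
  [-0.3,26,0,118,0,0,0.2],
  [-0.3,26,0,118,0,0,0.2],
])

```text
time: 14.6
eef_pos: [0.6666, -0.0562, -0.0062]
tcp_rot: [0.998, 0.055, 0.001, 0.0]
ft_force: [-0.2, -0.3, 0.2]
gripper_width: 0.752
grip_force: 0.0
```

>>> drive_tool([
  [-0.3,0,0,0,0,0,0],
  [-0.3,0,0,0,0,0,0],
  [-0.3,0,0,0,0,0,0],
  [-0.3,0,0,0,0,0,0],
  [-0.3,0,0,0,0,0,0],
])

```text
time: 15.02
eef_pos: [0.6661, -0.0565, -0.0074]
tcp_rot: [0.998, 0.055, 0.001, 0.0]
ft_force: [-2.1, -0.8, 6.4]
gripper_width: 0.57
grip_force: 25.0
```

>>> drive_tool([
  [-0.3,0,0,-20,0,0,0],
  [-0.3,0,0,-55,0,0,0],
  [-0.3,0,0,-90,0,0,0],
  [-0.3,0,0,-90,0,0,0],
])

```text
time: 15.35
eef_pos: [0.6685, -0.0566, 0.0892]
tcp_rot: [0.998, 0.055, 0.005, 0.001]
ft_force: [1.4, 0.2, 0.6]
gripper_width: 0.572
grip_force: 25.0
```

>>> drive_tool([
  [-0.3,-3,-34,0,0,0,-0.2],
  [-0.3,-6,-68,0,0,0,-0.5],
  [-0.3,-9,-102,0,0,0,-0.5],
  [-0.3,-12,-134,0,0,0,-0.5],
  [-0.3,-12,-134,0,0,0,-0.5],
  [-0.3,-12,-134,0,0,0,-0.5],
])

```text
time: 15.85
eef_pos: [0.6386, 0.077, 0.0813]
tcp_rot: [0.998, 0.061, -0.0, -0.0]
ft_force: [-0.7, -0.6, -0.3]
gripper_width: 0.573
grip_force: 25.0
```

```bash
sed -e 's/(h>47)&(h<75)/(h>85)\&(h<120)/' b.py > b2.py; cat >> b2.py <<'E'
m=(h>57)&(h<66)&(ty<60)&(ty>-60)
for c in(-48,48,144): 
    k=m&(abs(tx-c)<10); print('rail',c,k.sum(), np.median(tx[k]) if k.any() else '')
E
python3 b2.py 96
```

```text
w 0.5731003154539009 [-0.7 -0.6 -0.3] [638.6  77.   81.3] 6.96
board tx [ 63.6 134.7] ty [-131.8 -105.3  -78.7] z 104.9 11316 ((98.79629516601562, -108.92501831054688), (73.06393432617188, 61.72991180419922), 0.307050883769989)
deck z 43.2 TCP trainer 94.15766013012713 -106.41769125529991
rail -48 0 
rail 48 225 50.91157860552379
rail 144 2686 144.39282836350145
```

>>> drive_tool([
  [-0.3,2,0,20,0,0,0.35],
  [-0.3,2,0,34,0,0,0.35],
  [-0.3,2,0,40,0,0,0.35],
  [-0.3,2,0,42.5,0,0,0.35],
  [-0.3,2,0,43,0,0,0.35],
  [-0.3,2,0,43,0,0,0.35],
])

```text
time: 16.4
eef_pos: [0.6414, 0.0754, 0.0391]
tcp_rot: [0.998, 0.056, 0.0, -0.0]
ft_force: [0.6, 0.4, -1.4]
gripper_width: 0.571
grip_force: 25.0
```

>>> drive_tool([
  [0.3,0,0,0,0,0,0],
  [0.3,0,0,0,0,0,0],
  [0.36,0,0,0,0,0,0],
  [0.36,0,0,0,0,0,0],
  [0.36,0,0,-5,0,0,0],
  [0.36,0,0,-5,0,0,0],
  [0.36,0,0,-5,0,0,0],
])

```text
time: 16.98
eef_pos: [0.6412, 0.0759, 0.0441]
tcp_rot: [0.998, 0.056, 0.0, -0.0]
ft_force: [-0.2, 0.1, 0.6]
gripper_width: 0.677
grip_force: 0.0
```

```bash
python3 b.py 96
```

```text
w 0.6773229062901976 [-0.2  0.1  0.6] [641.2  75.9  44.1] 6.47
board tx [ 62.6 137.2] ty [-133.6 -106.9  -80.6] z 61.7 11072 ((99.47358703613281, -107.07203674316406), (54.23819351196289, 76.78726196289062), 89.75813293457031)
deck z 43.2 TCP trainer 96.40827682639991 -106.50730278828352
```

>>> drive_tool([
  [0.36,0,-5,0.5,0,0,0],
  [0.36,0,-10,0.5,0,0,0],
  [0.36,0,-15,0.5,0,0,0],
  [0.36,0,-20,0.5,0,0,0],
  [0.36,0,-25,0.5,0,0,0],
  [0.36,0,-30,0.5,0,0,0],
  [0.36,0,-35,0.5,0,0,0],
  [0.36,0,-40,0.5,0,0,0],
])

```text
time: 17.7
eef_pos: [0.6364, 0.1161, 0.043]
tcp_rot: [0.998, 0.056, -0.0, 0.0]
ft_force: [-0.7, -0.2, -0.2]
gripper_width: 0.677
grip_force: 0.3
```

>>> drive_tool([
  [0.36,0,-5,0,0,0,0],
  [0.36,0,-10,0,0,0,0],
  [0.36,0,-15,0,0,0,0],
  [0.36,0,-20,0,0,0,0],
  [0.36,0,-25,0,0,0,0],
  [0.36,0,-30,0,0,0,0],
  [0.36,0,-35,0,0,0,0],
  [0.36,0,-40,0,0,0,0],
])

```text
time: 18.37
eef_pos: [0.6319, 0.1558, 0.043]
tcp_rot: [0.998, 0.056, 0.0, 0.0]
ft_force: [0.8, -0.7, -0.3]
gripper_width: 0.68
grip_force: 0.5
```

>>> drive_tool([
  [0.36,0,-4,0,0,0,0],
  [0.36,0,-8,0,0,0,0],
  [0.36,0,-12,0,0,0,0],
  [0.36,0,-16,0,0,0,0],
  [0.36,0,-20,0,0,0,0],
  [0.36,0,-24,0,0,0,0],
  [0.36,0,-28,0,0,0,0],
  [0.36,0,-32,0,0,0,0],
])

```text
time: 19.03
eef_pos: [0.6283, 0.1875, 0.0431]
tcp_rot: [0.998, 0.056, 0.0, -0.0]
ft_force: [0.3, 0.0, 0.9]
gripper_width: 0.679
grip_force: 0.0
```

```bash
python3 b.py 96
```

```text
w 0.679225888020999 [0.3 0.  0.9] [628.3 187.5  43.1] 6.46
board tx [ 58.2 137.6] ty [-36.4  -7.9  16.3] z 53.2 10127 ((97.55029296875, -10.32490348815918), (54.356414794921875, 81.09735870361328), 89.68976593017578)
deck z 43.4 TCP trainer 96.72330887122384 6.572856226239981
```

Both boards are docked. Before the button, I'll check the whole bench for any third board while moving there.

```bash
python3 - <<'E'
from h import *
rel(None,[(628,187.5,150,6.5),(439.5,315.5,140,6.5)])
E
```

```text
(628, 187.5, 150, 6.5) -> [-0.3, 0.7, -106.9] [-0.0, -0.0, -0.0] rows 2.6
(439.5, 315.5, 140, 6.5) -> [-172.8, -148.5, 10.0] [0.0, 0.0, 0.0] rows 5.5
```

>>> drive_tool([
  [0.36,0,0,-35,0,0,0],
  [0.36,0,0,-75,0,0,0],
  [-1,0,0,-107,0,0,0],
  [-1,0,0,-107,0,0,0],
])

```text
time: 19.42
eef_pos: [0.6308, 0.1878, 0.1578]
tcp_rot: [0.998, 0.056, 0.005, -0.001]
ft_force: [-0.1, -0.2, 1.2]
gripper_width: 0.576
grip_force: 0.0
```

>>> drive_tool([
  [-1,-173,-148,10,0,0,0],
  [-1,-173,-148,10,0,0,0],
  [-1,-173,-148,10,0,0,0],
  [-1,-173,-148,10,0,0,0],
  [-1,-173,-148,10,0,0,0],
  [-1,-173,-148,10,0,0,0],
  [-1,-173,-148,10,0,0,0],
  [-1,-173,-148,10,0,0,0],
])

```text
time: 20.08
eef_pos: [0.4394, 0.3153, 0.1403]
tcp_rot: [0.998, 0.057, 0.0, -0.0]
ft_force: [0.7, -0.3, 0.3]
gripper_width: 0.019
grip_force: 0.0
```

>>> drive_tool([
  [-1,0,0,0,0,0,0],
  [-1,0,0,0,0,0,0],
  [-1,0,0,0,0,0,0],
])

```text
time: 20.33
eef_pos: [0.4406, 0.3141, 0.1399]
tcp_rot: [0.998, 0.056, -0.0, 0.0]
ft_force: [0.8, -0.0, -0.6]
gripper_width: 0.004
grip_force: 0.0
```

```bash
python3 - <<'E'
from h import *
im,d,P=cloud('wrist'); np.savez('/tmp/wrist',im=im,P=P); save('w5.png',im,1)
print(pose()[1:2],pose()[3],arm.observe()['gripper_width'])
for n in ['scene','side']:
    im,d,P=cloud(n); np.savez('/tmp/'+n,im=im,P=P)
E
python3 m.py wrist | grep red;python3 m.py scene side | grep -E 'white|yellow'
```

```text
(array([440.46175289, 314.08945951, 139.87516564]),) 6.38798477894987 0.0053208020500797445
wrist red px [253. 201.] 724 mean [0.44  0.318 0.095] rect [441. 317.] [28. 27.] 78.3 z95 0.096
scene white px [293. 162.] 56 mean [0.45  0.138 0.056] rect [443. 146.] [70. 51.] 7.8 z95 0.059
scene white px [327. 186.] 90 mean [0.64  0.167 0.056] rect [634. 170.] [75. 54.] 7.2 z95 0.059
scene white px [396. 219.] 1241 mean [0.869 0.323 0.002] rect [891. 327.] [155. 305.] 7.2 z95 0.005
scene yellow px [214. 224.] 149 mean [ 0.623 -0.304  0.058] rect [ 616. -306.] [47. 43.] 9.6 z95 0.066
scene yellow px [272. 251.] 266 mean [ 0.802 -0.183  0.034] rect [ 782. -163.] [ 83. 183.] 2.0 z95 0.038
side white px [297. 151.] 496 mean [0.865 0.318 0.001] rect [885. 327.] [157. 312.] 5.9 z95 0.005
side white px [255. 158.] 94 mean [0.632 0.165 0.056] rect [629. 167.] [90. 56.] 6.7 z95 0.058
side white px [211. 163.] 105 mean [0.442 0.14  0.055] rect [437. 143.] [90. 55.] 6.9 z95 0.058
side yellow px [309. 209.] 345 mean [ 0.765 -0.212  0.028] rect [ 773. -168.] [ 85. 183.] 3.9 z95 0.038
side yellow px [271. 220.] 79 mean [ 0.603 -0.3    0.06 ] rect [ 607. -301.] [43. 36.] 8.2 z95 0.066
```

Only two boards, both docked. The button is at (440.5,317), top ≈ 96 mm. Press it.

>>> drive_tool([
  [-1,0,-3,25,0,0,0],
  [-1,0,-3,43,0,0,0],
  [-1,0,-3,51,0,0,0],
  [-1,0,-3,54,0,0,0],
  [-1,0,-3,54,0,0,0],
])

```text
time: 20.9
eef_pos: [0.4396, 0.3175, 0.0859]
tcp_rot: [0.998, 0.056, -0.0, 0.0]
ft_force: [-0.7, -0.9, -0.5]
gripper_width: 0.005
grip_force: 0.0
```

>>> drive_tool([
  [-1,0,0,1,0,0,0],
  [-1,0,0,2,0,0,0],
  [-1,0,0,3,0,0,0],
  [-1,0,0,4,0,0,0],
  [-1,0,0,4,0,0,0],
])

```text
time: 21.32
eef_pos: [0.4397, 0.3178, 0.0824]
tcp_rot: [0.998, 0.056, 0.0, -0.0]
ft_force: [0.1, 0.2, 1.2]
gripper_width: 0.005
grip_force: 0.8
```

>>> drive_tool([
  [-1,0,0,1,0,0,0],
  [-1,0,0,2,0,0,0],
  [-1,0,0,3,0,0,0],
  [-1,0,0,3,0,0,0],
])

```text
time: 21.65
eef_pos: [0.4397, 0.3178, 0.0791]
tcp_rot: [0.998, 0.056, 0.0, -0.0]
ft_force: [1.2, 0.3, 4.0]
gripper_width: 0.0
grip_force: 1.7
```

>>> drive_tool([
  [-1,0,0,1,0,0,0],
  [-1,0,0,2,0,0,0],
  [-1,0,0,2,0,0,0],
])

```text
time: 21.9
eef_pos: [0.4397, 0.3178, 0.0771]
tcp_rot: [0.998, 0.056, 0.0, -0.0]
ft_force: [0.9, 0.7, 4.7]
gripper_width: 0.005
grip_force: 2.3
```

>>> drive_tool([
  [-1,0,0,0.5,0,0,0],
  [-1,0,0,1,0,0,0],
  [-1,0,0,1,0,0,0],
])

```text
time: 22.15
eef_pos: [0.4397, 0.3178, 0.0768]
tcp_rot: [0.998, 0.056, 0.0, -0.0]
ft_force: [-0.3, 0.2, 11.0]
gripper_width: 0.007
grip_force: 5.2
```

>>> drive_tool([
  [-1,0,0,0.5,0,0,0],
  [-1,0,0,1,0,0,0],
  [-1,0,0,1,0,0,0],
  [-1,0,0,1,0,0,0],
])

```text
time: 22.48
eef_pos: [0.4398, 0.3179, 0.0766]
tcp_rot: [0.998, 0.056, 0.001, -0.0]
ft_force: [-4.0, -2.6, 19.1]
gripper_width: 0.003
grip_force: 9.9
```

The button bottomed at 6 mm travel (19 N). Release it and go above the stand.

```bash
python3 - <<'E'
from h import *
rel(None,[(439.7,317.8,170,6.5),(440,20,200,60),(415,-345,200,104)])
E
```

```text
(439.7, 317.8, 170, 6.5) -> [-0.0, -0.0, -93.4] [-0.0, -0.1, -0.0] rows 2.2
(440, 20, 200, 60) -> [-33.4, 295.9, -30.0] [0.0, 0.0, -53.5] rows 7.5
(415, -345, 200, 104) -> [-328.6, 160.8, 0.0] [0.0, 0.0, -44.0] rows 8.8
```

>>> drive_tool([
  [-1,0,0,-10,0,0,0],
  [-1,0,0,-40,0,0,0],
  [-1,0,0,-80,0,0,0],
  [-1,0,0,-94,0,0,0],
  [-1,0,0,-94,0,0,0],
])

```text
time: 22.9
eef_pos: [0.4403, 0.3183, 0.1725]
tcp_rot: [0.998, 0.056, 0.002, -0.001]
ft_force: [0.9, 0.6, 0.1]
gripper_width: 0.005
grip_force: 0.0
```

>>> drive_tool([
  [1,-4,37,-4,0,0,-6.7],
  [1,-8,74,-8,0,0,-13.4],
  [1,-12,111,-12,0,0,-20],
  [1,-17,148,-15,0,0,-26.7],
  [1,-21,185,-19,0,0,-33.4],
  [1,-25,222,-22,0,0,-40],
  [1,-29,259,-26,0,0,-46.7],
  [1,-33,296,-30,0,0,-53.5],
])

```text
time: 23.57
eef_pos: [0.4392, 0.0289, 0.1967]
tcp_rot: [0.876, 0.482, -0.001, -0.001]
ft_force: [0.6, -0.1, -0.7]
gripper_width: 0.537
grip_force: 0.0
```

```bash
python3 - <<'E'
from h import *
print(pose()[1:2],pose()[3]);rel(None,[(415,-345,200,104)])
E
```

```text
(array([439.16992397,  28.89589691, 196.73424311]),) 57.60787670814834
(415, -345, 200, 104) -> [-328.7, 179.9, -3.2] [-0.1, 0.0, -46.4] rows 9.0
```

>>> drive_tool([
  [1,-37,18,0,0,0,-5],
  [1,-74,36,0,0,0,-10],
  [1,-111,54,0,0,0,-15],
  [1,-148,72,0,0,0,-20],
  [1,-185,90,0,0,0,-25],
  [1,-222,108,0,0,0,-30],
  [1,-259,126,0,0,0,-35],
  [1,-290,141,0,0,0,-40],
])

```text
time: 24.23
eef_pos: [0.4009, -0.2918, 0.1964]
tcp_rot: [0.659, 0.752, -0.0, -0.001]
ft_force: [0.3, -0.6, 0.2]
gripper_width: 0.997
grip_force: 0.0
```

>>> drive_tool([
  [1,-13,31,0,0,0,-4],
  [1,-13,31,0,0,0,-4],
  [1,-13,31,0,0,0,-4],
])

```text
time: 24.48
eef_pos: [0.4344, -0.2986, 0.1957]
tcp_rot: [0.634, 0.773, 0.0, -0.002]
ft_force: [0.4, -0.0, 0.5]
gripper_width: 0.996
grip_force: 0.0
```

```bash
python3 - <<'E'
from h import *
print(pose()[1:2],pose()[3])
im,d,P=cloud('wrist'); np.savez('/tmp/wrist',im=im,P=P); save('w6.png',im,1.5)
E
```

```text
(array([ 434.3751286 , -298.60399551,  195.66783141]),) 101.25638029219238
```

View pics/w6.png

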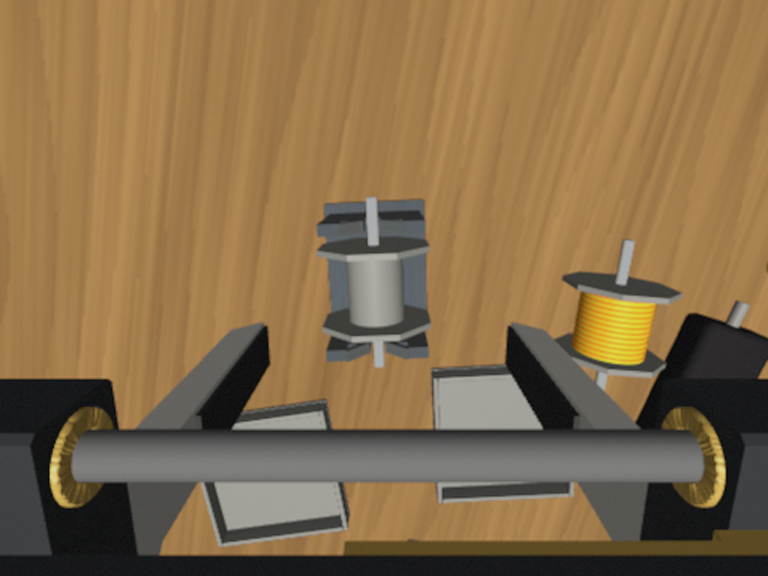

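The wrist view (1.5×) shows the empty reel in the stand, hub at (376,290), spindle ends at (371,215) and (379,355). The full reel is at (614,325) with spindle ends at (626,255) and (601,380). Trays at (500,420) and (275,470).

```bash
python3 - <<'E'
from h import *
z=np.load('/tmp/wrist.npz'); im,P=z['im'],z['P']; P=P*1000
np.set_printoptions(suppress=True)
def at(u,v,k=1): u/=1.5;v/=1.5; q=P[int(v)-k:int(v)+k+1,int(u)-k:int(u)+k+1].reshape(-1,3); return np.nanmedian(q,0).round(1)
for nm,L in {'empty':[(372,215),(372,235),(376,270),(376,310),(379,350),(378,362)],'full':[(627,245),(625,270),(616,300),(613,325),(610,350),(601,380)]}.items():
    for p in L: print(nm,p,at(*p))
# flange top points
for nm,c,zr in(('empty',(428,-316),(70,100)),('full',(612,-309),(52,80))):
    m=(abs(P[...,0]-c[0])<55)&(abs(P[...,1]-c[1])<60)&(P[...,2]>zr[0])&(P[...,2]<zr[1])
    q=P[m]; r=cv2.minAreaRect(q[:,:2].astype(np.float32)); print(nm,m.sum(),r,q[:,2].max())
E
python3 m.py wrist | grep -E 'grey|yellow'
```

```text
empty (372, 215) [ 416.  -265.3   56.9]
empty (372, 235) [ 418.5 -278.5   56.9]
empty (376, 270) [ 425.1 -299.5   72.9]
empty (376, 310) [ 430.3 -326.4   72.5]
empty (379, 350) [ 438.9 -361.2   56.5]
empty (378, 362) [ 440.6 -370.4   56.3]
full (627, 245) [ 601.9 -251.9   39.9]
full (625, 270) [ 605.7 -270.7   39.4]
full (616, 300) [ 596.1 -290.4   58.8]
full (613, 325) [ 599.3 -307.8   59.3]
full (610, 350) [ 602.9 -326.9   59.9]
full (601, 380) [ 614.7 -358.1   39.6]
empty 3006 ((426.8568115234375, -313.29449462890625), (74.08899688720703, 94.65853118896484), 13.733735084533691) 92.96709204277003
full 2477 ((610.0572509765625, -309.9640197753906), (75.60525512695312, 58.81156921386719), 6.654350280761719) 75.94393505416814
wrist yellow px [410. 220.] 1845 mean [ 0.604 -0.312  0.057] rect [ 616. -311.] [63. 47.] 7.1 z95 0.062
wrist grey px [267. 137.] 210 mean [ 0.436 -0.259  0.006] rect [ 435. -260.] [37. 10.] 10.4 z95 0.007
wrist grey px [229. 138.] 174 mean [ 0.392 -0.269  0.006] rect [ 393. -269.] [33.  8.] 18.0 z95 0.007
wrist grey px [268. 156.] 84 mean [ 0.442 -0.281  0.007] 
[... 161 characters left out ...]
6. 187.] 513 mean [ 0.459 -0.316  0.006] rect [ 458. -316.] [18. 46.] 12.3 z95 0.007
wrist grey px [225. 189.] 381 mean [ 0.398 -0.331  0.006] rect [ 399. -332.] [14. 44.] 13.2 z95 0.007
wrist grey px [492. 209.] 127 mean [ 0.718 -0.29   0.019] rect [ 722. -290.] [20. 17.] 88.0 z95 0.021
wrist grey px [320. 269.] 2195 mean [ 0.539 -0.413  0.004] rect [ 544. -408.] [98. 62.] 12.6 z95 0.02
wrist grey px [191. 281.] 509 mean [ 0.376 -0.461  0.009] rect [ 369. -465.] [87. 27.] 20.2 z95 0.021
wrist grey px [183. 337.] 2606 mean [ 0.377 -0.55   0.005] rect [ 381. -551.] [128.  75.] 11.5 z95 0.02
wrist grey px [327. 327.] 437 mean [ 0.566 -0.49   0.012] rect [ 579. -482.] [126.  37.] 21.1 z95 0.021
```

```bash
python3 - <<'E'
from h import *
print(pose()[1:2],pose()[3])
rel(None,[(427.7,-315,130,103.2),(427.7,-315,27,103.2)])
E
```

```text
(array([ 434.12905731, -298.0713667 ,  196.24803081]),) 101.26790783444153
(427.7, -315, 130, 103.2) -> [-15.5, -9.5, 66.2] [-0.1, -0.1, -1.9] rows 1.6
(427.7, -315, 27, 103.2) -> [0.0, 0.0, 103.0] [0.0, 0.0, 0.0] rows 2.5
```

>>> drive_tool([
  [1,-15.5,-9.5,35,0,0,-1.9],
  [1,-15.5,-9.5,66,0,0,-1.9],
  [1,-15.5,-9.5,66,0,0,-1.9],
  [1,-15.5,-9.5,66,0,0,-1.9],
])

```text
time: 24.87
eef_pos: [0.4277, -0.3147, 0.1316]
tcp_rot: [0.621, 0.784, 0.0, -0.001]
ft_force: [0.5, 0.1, 1.1]
gripper_width: 1.0
grip_force: 0.0
```

```bash
python3 - <<'E'
from h import *
im,d,P=cloud('wrist'); np.savez('/tmp/wrist',im=im,P=P);save('w7.png',im,1)
print(pose()[1:2],pose()[3])
rel(None,[(427.7,-315,27,103.2)])
P=P*1000
# hub centre between flanges
m=(abs(P[...,0]-428)<50)&(abs(P[...,1]+315)<60)&(P[...,2]>78)&(P[...,2]<97)
print(cv2.minAreaRect(P[m][:,:2].astype(np.float32)))
a=np.radians(103.2);X=np.array([np.cos(a),np.sin(a)]);Y=np.array([X[1],-X[0]])
q=P[...,:2]-np.array([427.7,-315]);tx,ty=q@X,q@Y
for v in (-12,0,12):
    k=(abs(tx-v)<2)&(abs(ty)<24)&(P[...,2]>66); print(v,k.sum(),np.percentile(ty[k],[2,50,98]).round(1), P[...,2][k].max().round(1), ty[k][np.argmax(P[...,2][k])].round(1))
k=(P[...,2]>66)&(P[...,2]<80)&(abs(ty)<8)
h=np.histogram(tx[k],np.arange(-40,41,4));print(list(zip(h[1].astype(int),h[0])))
E
```

```text
(array([ 428.52217625, -315.26006543,  133.18834535]),) 103.20000801938087
(427.7, -315, 27, 103.2) -> [0.5, -0.8, 106.2] [0.0, 0.0, 0.0] rows 2.5
((426.8250427246094, -313.36749267578125), (69.72059631347656, 94.45652770996094), 13.642972946166992)
-12 166 [-14.3  -0.1  14.2] 74.5 -3.3
0 171 [-15.   -0.9  14. ] 74.7 -0.9
12 179 [-14.8  -0.9  13.9] 73.9 -3.3
[(np.int64(-40), np.int64(23)), (np.int64(-36), np.int64(0)), (np.int64(-32), np.int64(0)), (np.int64(-28), np.int64(14)), (np.int64(-24), np.int64(127)), (np.int64(-20), np.int64(84)), (np.int64(-16), np.int64(84)), (np.int64(-12), np.int64(92)), (np.int64(-8), np.int64(92)), (np.int64(-4), np.int64(84)), (np.int64(0), np.int64(92)), (np.int64(4), np.int64(93)), (np.int64(8), np.int64(94)), (np.int64(12), np.int64(100)), (np.int64(16), np.int64(98)), (np.int64(20), np.int64(61)), (np.int64(24), np.int64(0)), (np.int64(28), np.int64(58)), (np.int64(32), np.int64(0)), (np.int64(36), np.int64(0))]
```

>>> drive_tool([
  [1,-1,0,40,0,0,0],
  [1,-1,0,75,0,0,0],
  [1,-1,0,98,0,0,0],
  [0.3,-1,0,106,0,0,0],
  [-0.6,-1,0,106,0,0,0],
  [-0.6,-1,0,106,0,0,0],
  [-0.6,-1,0,106,0,0,0],
  [-0.6,-1,0,106,0,0,0],
])

```text
time: 25.58
eef_pos: [0.4295, -0.3173, 0.0279]
tcp_rot: [0.621, 0.784, -0.0, 0.002]
ft_force: [-0.5, -0.3, -0.2]
gripper_width: 0.682
grip_force: 0.0
```

>>> drive_tool([
  [-0.6,0,0,0,0,0,0],
  [-0.6,0,0,0,0,0,0],
  [-0.6,0,0,0,0,0,0],
  [-0.6,0,0,0,0,0,0],
  [-0.6,0,0,0,0,0,0],
  [-0.6,0,0,0,0,0,0],
  [-0.6,0,0,0,0,0,0],
])

```text
time: 26.17
eef_pos: [0.4287, -0.3168, 0.0261]
tcp_rot: [0.621, 0.784, 0.0, 0.0]
ft_force: [-0.1, 0.0, 4.0]
gripper_width: 0.419
grip_force: 25.0
```

>>> drive_tool([
  [-0.6,0,0,-8,0,0,0],
  [-0.6,0,0,-25,0,0,0],
  [-0.6,0,0,-55,0,0,0],
  [-0.6,0,0,-90,0,0,0],
  [-0.6,0,0,-100,0,0,0],
  [-0.6,0,0,-100,0,0,0],
])

```text
time: 26.67
eef_pos: [0.4296, -0.3175, 0.1289]
tcp_rot: [0.621, 0.784, -0.0, 0.003]
ft_force: [0.1, 0.1, -0.6]
gripper_width: 0.42
grip_force: 25.0
```

```bash
python3 - <<'E'
from h import *
im,d,P=cloud('scene'); save('tray.png',im[175:300,70:250],4)
f,cx,cy,T=K('scene')
for n,p in {'A':(.371,-.516),'B':(.564,-.435),'C':(.567,-.627)}.items():
    q=np.linalg.inv(T)@np.array([*p,.004,1]);print(n,4*(q[0]/q[2]*f+cx-70),4*(q[1]/q[2]*f+cy-175))
im,d,P=cloud('wrist');np.savez('/tmp/wrist',im=im,P=P);P=P*1000
# stand: base and cheeks, in reel frame
a=np.radians(103.2);X=np.array([np.cos(a),np.sin(a)]);Y=np.array([X[1],-X[0]])
q=P[...,:2]-np.array([428.3,-315.5]);tx,ty=q@X,q@Y
m=(abs(tx)<65)&(abs(ty)<50)&(P[...,2]>3)&(P[...,2]<12); print('base',cv2.minAreaRect(P[m][:,:2].astype(np.float32)))
m=(abs(tx)<65)&(abs(ty)<50)&(P[...,2]>76)&(P[...,2]<90); print('cheek',m.sum(),cv2.minAreaRect(P[m][:,:2].astype(np.float32)))
s=arm.observe();print(s['gripper_width'],s['grip_force'],pose()[1],pose()[3])
rel(None,[(564,-434.5,126,105),(564,-434.5,14,105)])
E
```

```text
A 258.29988337016005 142.4105747622425
B 414.3597257302098 247.20537950727123
C 192.55251077543778 332.37820414418434
base ((424.64404296875, -305.2090148925781), (79.99507141113281, 94.36502075195312), 12.996419906616211)
cheek 645 ((416.6163330078125, -271.4652404785156), (69.62639617919922, 8.076254844665527), 13.571056365966797)
0.4220833150029386 24.99411642551422 [ 428.28794307 -316.44403778  125.1084471 ] 103.19938888284327
(564, -434.5, 126, 105) -> [-145.9, 105.2, -1.0] [-0.0, -0.0, -1.8] rows 4.3
(564, -434.5, 14, 105) -> [0.0, 0.0, 112.0] [0.0, 0.0, 0.0] rows 2.7
```

View pics/tray.png

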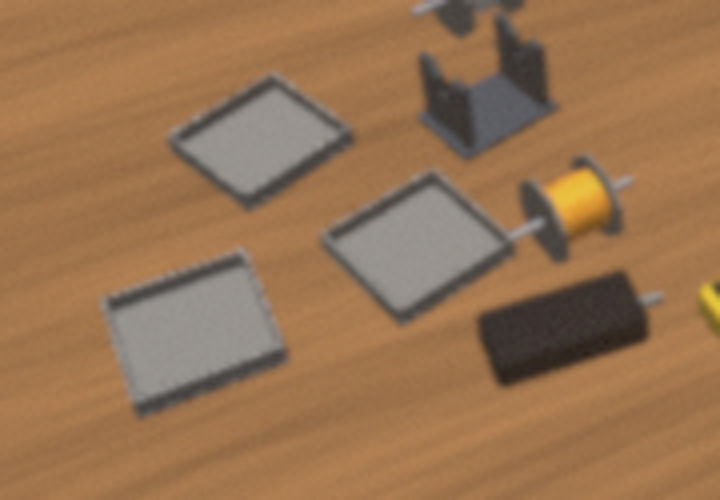

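The crop shows trays at (260,140), (415,245) and (195,330). The one at (415,245), by the full reel, has the largest y (-0.435), i.e. farthest left, so it is the tray meant. Place the empty reel there.

>>> drive_tool([
  [-0.6,-36,26,0,0,0,-0.5],
  [-0.6,-73,52,0,0,0,-1],
  [-0.6,-109,79,0,0,0,-1.5],
  [-0.6,-146,105,0,0,0,-1.8],
  [-0.6,-146,105,0,0,0,-1.8],
  [-0.6,-146,105,0,0,0,-1.8],
  [-0.6,-146,105,0,0,0,-1.8],
])

```text
time: 27.35
eef_pos: [0.5636, -0.4344, 0.1225]
tcp_rot: [0.609, 0.793, 0.0, -0.002]
ft_force: [0.7, 0.4, -1.4]
gripper_width: 0.419
grip_force: 25.0
```

```bash
python3 - <<'E'
from h import *
im,d,P=cloud('wrist');np.savez('/tmp/wrist',im=im,P=P)
s=arm.observe();print(s['gripper_width'],s['grip_force'])
rel(None,[(564,-434.5,14,105)])
print(pose()[1],pose()[3])
P=P*1000; m=(abs(P[...,0]-564)<80)&(abs(P[...,1]+434)<80)&(P[...,2]>14)&(P[...,2]<24)
print(m.sum(),cv2.minAreaRect(P[m][:,:2].astype(np.float32)))
E
```

```text
0.4177147006161738 24.99441236257553
(564, -434.5, 14, 105) -> [-0.8, 0.7, 109.6] [-0.1, -0.2, 0.0] rows 2.6
[ 563.3917293  -434.15062873  123.56523351] 105.00101496904857
1274 ((560.3888549804688, -426.35626220703125), (120.2210922241211, 103.9321517944336), 14.6002836227417)
```

>>> drive_tool([
  [-0.6,0,0,40,0,0,0],
  [-0.6,0,0,75,0,0,0],
  [-0.6,0,0,97,0,0,0],
  [-0.6,0,0,104,0,0,0],
  [-0.6,0,0,107,0,0,0],
  [-0.6,0,0,107,0,0,0],
])

```text
time: 27.9
eef_pos: [0.5642, -0.4348, 0.0199]
tcp_rot: [0.609, 0.793, -0.0, 0.0]
ft_force: [-0.1, -0.3, -0.4]
gripper_width: 0.416
grip_force: 25.0
```

>>> drive_tool([
  [-0.6,0,0,1,0,0,0],
  [-0.6,0,0,2,0,0,0],
  [-0.6,0,0,2,0,0,0],
])

```text
time: 28.15
eef_pos: [0.5646, -0.4352, 0.0182]
tcp_rot: [0.609, 0.793, -0.0, 0.001]
ft_force: [0.3, -0.3, -0.9]
gripper_width: 0.42
grip_force: 25.0
```

>>> drive_tool([
  [-0.6,0,0,1,0,0,0],
  [-0.6,0,0,2,0,0,0],
  [-0.6,0,0,3,0,0,0],
  [-0.6,0,0,3,0,0,0],
])

```text
time: 28.48
eef_pos: [0.5641, -0.4348, 0.0137]
tcp_rot: [0.609, 0.793, 0.0, -0.0]
ft_force: [-0.1, 0.5, -1.1]
gripper_width: 0.418
grip_force: 25.0
```

>>> drive_tool([
  [-0.6,0,0,1,0,0,0],
  [-0.6,0,0,2,0,0,0],
  [-0.6,0,0,2,0,0,0],
])

```text
time: 28.73
eef_pos: [0.5644, -0.435, 0.0133]
tcp_rot: [0.609, 0.793, -0.0, 0.0]
ft_force: [-3.7, 3.6, 9.2]
gripper_width: 0.418
grip_force: 25.0
```

>>> drive_tool([
  [-0.1,0,0,-1,0,0,0],
  [0.0,0,0,-1,0,0,0],
  [0.5,0,0,-1,0,0,0],
  [1,0,0,-1,0,0,0],
  [1,0,0,-1,0,0,0],
  [1,0,0,-1,0,0,0],
  [1,0,0,-1,0,0,0],
  [1,0,0,-1,0,0,0],
])

```text
time: 29.4
eef_pos: [0.5642, -0.4348, 0.0129]
tcp_rot: [0.609, 0.793, 0.0, -0.0]
ft_force: [0.5, 0.3, 0.3]
gripper_width: 0.895
grip_force: 0.0
```

>>> drive_tool([
  [1,0,0,-30,0,0,0],
  [1,0,0,-70,0,0,0],
  [1,0,0,-110,0,0,0],
  [1,0,0,-150,0,0,0],
  [1,0,0,-150,0,0,0],
  [1,0,0,-150,0,0,0],
])

```text
time: 29.9
eef_pos: [0.5649, -0.4355, 0.1658]
tcp_rot: [0.609, 0.793, -0.0, 0.002]
ft_force: [0.1, -0.2, -0.8]
gripper_width: 1.002
grip_force: 0.0
```

```bash
python3 - <<'E'
from h import *
im,d,P=cloud('wrist');np.savez('/tmp/wrist',im=im,P=P);save('w8.png',im,1)
print(pose()[1],pose()[3]); P=P*1000
a=np.radians(105)
m=(abs(P[...,0]-564)<75)&(abs(P[...,1]+434)<75)&(P[...,2]>40)&(P[...,2]<90)
print('reel',m.sum(),cv2.minAreaRect(P[m][:,:2].astype(np.float32)),np.percentile(P[m][:,2],[50,99]))
m=(abs(P[...,0]-610)<55)&(abs(P[...,1]+309)<62)&(P[...,2]>30)&(P[...,2]<80)
print('full',m.sum(),cv2.minAreaRect(P[m][:,:2].astype(np.float32)),np.percentile(P[m][:,2],[50,99]))
rel(None,[(609,-309,150,97)])
E
```

```text
[ 564.23709008 -434.88544256  163.09278876] 105.00023721174938
reel 3876 ((563.9476928710938, -420.1133117675781), (138.1547088623047, 91.56612396240234), 80.42479705810547) [58.11578702 78.85429309]
full 5485 ((610.3118896484375, -310.19610595703125), (93.24559783935547, 94.41885375976562), 54.273189544677734) [58.90903408 74.70059998]
(609, -309, 150, 97) -> [110.0, 75.8, 13.1] [0.0, 0.0, 8.0] rows 3.2
```

The empty reel lies level in the tray (flange top ≈79–80 mm). Now above the full reel.

>>> drive_tool([
  [1,37,25,4,0,0,3],
  [1,73,50,8,0,0,5],
  [1,110,76,13,0,0,8],
  [1,110,76,13,0,0,8],
  [1,110,76,13,0,0,8],
  [1,110,76,13,0,0,8],
])

```text
time: 30.45
eef_pos: [0.6088, -0.309, 0.1487]
tcp_rot: [0.662, 0.749, -0.0, -0.001]
ft_force: [0.3, -0.5, -0.2]
gripper_width: 1.0
grip_force: 0.0
```

```bash
cat > fr.py <<'E'
from h import *
im,d,P=cloud('wrist');np.savez('/tmp/wrist',im=im,P=P)
s,p,r,yaw=pose(); print(p,yaw); P=P*1000
T=r.as_matrix(); q=(P-p); tx=q@T[:,0]; ty=q@T[:,1]; z=P[...,2]
hsv=cv2.cvtColor(im,cv2.COLOR_RGB2HSV)
y=(hsv[...,1]>140)&(hsv[...,0]>14)&(hsv[...,0]<32)&(abs(tx)<40)&(abs(ty)<50)
for lo in range(-28,28,8):
    k=y&(tx>lo)&(tx<lo+8)
    if k.sum()>20:
        zz=z[k]; t=ty[k]; top=t[zz>zz.max()-3]; c=np.polyfit(t,zz,2); print(lo,k.sum(),'crest ty',round(-c[1]/2/c[0],1),'zmax',zz.max().round(1),'range',np.percentile(t,[1,99]).round(1))
print('wire tx',np.percentile(tx[y],[1,99]).round(1))
sp=(z>32)&(z<44)&(abs(ty)<15)&(abs(tx)>31)&(abs(tx)<70)
for sg in(-1,1):
    k=sp&(tx*sg>0); print('spindle',sg,k.sum(), [ (np.round(np.median(tx[k&(abs(tx)>a)&(abs(tx)<a+6)]),1),np.round(np.median(ty[k&(abs(tx)>a)&(abs(tx)<a+6)]),1)) for a in (36,46,56)], np.percentile(tx[k],[1,99]) if k.any() else '')
E
python3 fr.py
```

```text
[ 608.50828777 -309.97887267  149.0254275 ] 96.99929247216946
-28 359 crest ty 2.1 zmax 65.9 range [-27.1  32.6]
-20 448 crest ty 2.2 zmax 64.0 range [-27.   32.5]
-12 460 crest ty 2.2 zmax 63.2 range [-26.9  32.7]
-4 464 crest ty 1.7 zmax 63.4 range [-22.5  33.2]
4 479 crest ty 1.9 zmax 63.4 range [-23.7  32.9]
12 3126 crest ty -18.4 zmax 287.4 range [-48.7  49.6]
20 1382 crest ty -2.9 zmax 287.9 range [-49.2  48.9]
wire tx [-25.   32.1]
spindle -1 150 [(np.float64(-41.8), np.float64(0.5)), (np.float64(-48.9), np.float64(1.5)), (np.float64(-59.2), np.float64(2.5))] [-61.86145709 -42.1905179 ]
spindle 1 269 [(np.float64(38.9), np.float64(2.6)), (np.float64(49.0), np.float64(2.6)), (np.float64(59.0), np.float64(2.1))] [31.28677548 61.69905712]
```

>>> drive_tool([
  [1,0,2,40,0,0,0],
  [1,0,2,80,0,0,0],
  [1,0,2,115,0,0,0],
  [1,0,2,134,0,0,0],
  [0.5,0,2,141,0,0,0],
  [-0.4,0,2,141,0,0,0],
  [-0.4,0,2,141,0,0,0],
  [-0.4,0,2,141,0,0,0],
], grip_force=40)

```text
time: 31.17
eef_pos: [0.6118, -0.3098, 0.011]
tcp_rot: [0.663, 0.749, 0.0, 0.001]
ft_force: [-0.9, 0.5, 0.8]
gripper_width: 0.755
grip_force: 0.0
```

>>> drive_tool([
  [-0.4,0,0,0,0,0,0],
  [-0.4,0,0,0,0,0,0],
  [-0.4,0,0,0,0,0,0],
  [-0.4,0,0,0,0,0,0],
  [-0.4,0,0,0,0,0,0],
  [-0.4,0,0,0,0,0,0],
])

```text
time: 31.67
eef_pos: [0.6116, -0.3089, 0.0099]
tcp_rot: [0.663, 0.749, 0.0, 0.001]
ft_force: [-0.4, 0.6, 6.3]
gripper_width: 0.55
grip_force: 40.0
```

```bash
python3 - <<'E'
from h import *
s,p,r,y=pose();print(p,y,s['gripper_width'],s['grip_force'])
rel(None,[(*p[:2],120,y),(427.2,-313.5,120,103.4)])
E
```

```text
[ 611.57547583 -308.93066486    9.89211101] 97.00760319753721 0.550421218324829 39.99958276748657
(np.float64(611.5754758307323), np.float64(-308.9306648646445), 120, np.float64(97.00760319753721)) -> [-0.1, 0.1, -110.1] [0.1, 0.1, 0.0] rows 2.6
(427.2, -313.5, 120, 103.4) -> [18.0, -183.6, 0.0] [0.0, 0.0, -6.4] rows 4.4
```

>>> drive_tool([
  [-0.4,0,0,-10,0,0,0],
  [-0.4,0,0,-35,0,0,0],
  [-0.4,0,0,-70,0,0,0],
  [-0.4,0,0,-105,0,0,0],
  [-0.4,0,0,-110,0,0,0],
  [-0.4,0,0,-110,0,0,0],
])

```text
time: 32.17
eef_pos: [0.612, -0.3091, 0.1219]
tcp_rot: [0.663, 0.749, 0.0, 0.002]
ft_force: [-0.1, 0.1, -3.2]
gripper_width: 0.545
grip_force: 40.0
```

>>> drive_tool([
  [-0.4,4,-37,0,0,0,-1.3],
  [-0.4,7,-74,0,0,0,-2.6],
  [-0.4,11,-110,0,0,0,-3.9],
  [-0.4,14,-147,0,0,0,-5.2],
  [-0.4,18,-184,0,0,0,-6.4],
  [-0.4,18,-184,0,0,0,-6.4],
  [-0.4,18,-184,0,0,0,-6.4],
  [-0.4,18,-184,0,0,0,-6.4],
])

```text
time: 32.83
eef_pos: [0.4264, -0.3131, 0.1182]
tcp_rot: [0.62, 0.785, 0.0, -0.0]
ft_force: [0.2, -0.3, -3.0]
gripper_width: 0.542
grip_force: 40.0
```

```bash
cat > st.py <<'E'
from h import *
im,d,P=cloud('wrist');np.savez('/tmp/wrist',im=im,P=P);save('st.png',im,1.5)
s,p,r,yaw=pose(); print(p,yaw,s['gripper_width'],s['grip_force'],s['ft_force'].round(1)); P=P*1000
T=r.as_matrix(); q=(P-p); tx=q@T[:,0]; ty=q@T[:,1]; z=P[...,2]-p[2]
for sg in(-1,1):
  for a in (38,44,50,56):
    k=(z>14)&(z<40)&(abs(ty)<10)&(tx*sg>a)&(tx*sg<a+6)
    if k.sum()>5: print('spindle',sg*a,k.sum(),np.median(tx[k]).round(1),'ty',np.median(ty[k]).round(1),'z',np.median(z[k]).round(1), 'ends',np.percentile(tx[k],[1,99]).round(1))
x0,y0,a=427.2,-313.5,np.radians(103.4); X=np.array([np.cos(a),np.sin(a)]);Y=np.array([X[1],-X[0]])
w=P[...,:2]-[x0,y0]; sx=w@X; sy=w@Y
for sg in(-1,1):
    k=(P[...,2]>74)&(P[...,2]<88)&(abs(sx-43*sg)<12)&(abs(sy)<42)
    if k.sum()>30: print('cheek',sg,k.sum(),cv2.minAreaRect(np.stack([sx[k],sy[k]],1).astype(np.float32)), 'right of slot',sy[k&(sy>0)].min() if (k&(sy>0)).any() else '', 'left',sy[k&(sy<0)].max() if (k&(sy<0)).any() else '')
E
python3 st.py
```

```text
[ 426.83083116 -313.09555067  118.24287631] 103.41188308295833 0.5399028976158196 39.996206760406494 [ 0.6  0.6 -3.2]
spindle -56 92 -59.7 ty -1.8 z 29.4 ends [-61.9 -57. ]
spindle 38 173 41.1 ty -1.2 z 29.7 ends [38.  43.9]
spindle 44 176 47.0 ty -1.2 z 29.7 ends [44.1 49.9]
spindle 50 180 53.0 ty -1.2 z 29.5 ends [50.2 55.9]
spindle 56 164 58.8 ty -1.2 z 29.6 ends [56.2 61.1]
cheek 1 753 ((43.30958938598633, -0.3729820251464844), (70.11361694335938, 8.24088191986084), 89.77410125732422) right of slot 10.934872863461528 left -11.803105008414553
```

Spindle is 1.3 mm off the slot line. Correct that while lowering into the flare.

>>> drive_tool([
  [-0.4,0,1.3,20,0,0,0],
  [-0.4,0,1.3,40,0,0,0],
  [-0.4,0,1.3,52,0,0,0],
  [-0.4,0,1.3,60,0,0,0],
  [-0.4,0,1.3,64,0,0,0],
  [-0.4,0,1.3,64,0,0,0],
])

```text
time: 33.38
eef_pos: [0.4278, -0.3127, 0.0541]
tcp_rot: [0.62, 0.785, 0.0, -0.001]
ft_force: [-0.4, 0.5, -2.4]
gripper_width: 0.548
grip_force: 40.0
```

```bash
python3 st.py
```

```text
[ 427.96295874 -312.9138743    54.90691906] 103.42384433208021 0.5464508146093296 39.99614417552948 [-0.3 -1.  -2.3]
spindle -56 94 -59.4 ty -1.5 z 28.6 ends [-62.  -56.6]
spindle 38 297 41.3 ty 0.1 z 27.4 ends [38.2 43.9]
spindle 44 253 46.4 ty -0.4 z 28.2 ends [44.  49.9]
spindle 50 176 53.0 ty -0.9 z 28.7 ends [50.1 56. ]
spindle 56 174 58.9 ty -0.9 z 28.8 ends [56.  61.3]
cheek 1 2147 ((43.020381927490234, -0.421356201171875), (69.96991729736328, 23.9271183013916), 89.37631225585938) right of slot 0.44809360933468534 left -0.033753378802679763
```

>>> drive_tool([
  [-0.4,0,0,4,0,0,0],
  [-0.4,0,0,8,0,0,0],
  [-0.4,0,0,12,0,0,0],
  [-0.4,0,0,16,0,0,0],
  [-0.4,0,0,16,0,0,0],
])

```text
time: 33.85
eef_pos: [0.4273, -0.3127, 0.0381]
tcp_rot: [0.62, 0.785, 0.0, -0.001]
ft_force: [-0.2, 0.1, -1.9]
gripper_width: 0.55
grip_force: 40.0
```

>>> drive_tool([
  [-0.4,0,0,3,0,0,0],
  [-0.4,0,0,6,0,0,0],
  [-0.4,0,0,9,0,0,0],
  [-0.4,0,0,9,0,0,0],
])

```text
time: 34.18
eef_pos: [0.4273, -0.3128, 0.0293]
tcp_rot: [0.62, 0.785, 0.0, -0.0]
ft_force: [0.8, -0.6, -1.7]
gripper_width: 0.547
grip_force: 40.0
```

>>> drive_tool([
  [-0.4,0,0,1,0,0,0],
  [-0.4,0,0,2,0,0,0],
  [-0.4,0,0,2,0,0,0],
])

```text
time: 34.43
eef_pos: [0.4275, -0.3129, 0.0278]
tcp_rot: [0.62, 0.785, 0.0, -0.0]
ft_force: [-0.2, 0.1, -3.5]
gripper_width: 0.541
grip_force: 40.0
```

```bash
python3 st.py
```

```text
[ 427.57766067 -312.96432442   27.92339148] 103.3988709926502 0.5476522763961821 39.99607801437378 [-0.3  0.6 -2.7]
spindle -56 91 -59.7 ty -1.4 z 29.4 ends [-62.  -56.4]
spindle 38 249 41.2 ty -0.8 z 29.2 ends [38.1 43.9]
spindle 44 351 46.7 ty -0.3 z 29.2 ends [44.1 49.9]
spindle 50 179 53.0 ty -0.8 z 29.5 ends [50.2 55.8]
spindle 56 164 58.7 ty -0.8 z 29.4 ends [56.2 61.1]
cheek -1 1588 ((-42.50420379638672, 0.2004241943359375), (70.23699951171875, 9.968092918395996), 89.6393814086914) right of slot 11.781535161881884 left -11.349356278660473
cheek 1 2066 ((43.336647033691406, -0.030521392822265625), (70.50426483154297, 8.510619163513184), 89.50401306152344) right of slot 11.22605939871416 left -11.844825543125815
```

Almost seated (spindle tops 57.2 against 56.7 when seated). Lower 1 mm more, release, retreat.

>>> drive_tool([
  [-0.4,0,0,0.7,0,0,0],
  [-0.4,0,0,1.2,0,0,0],
  [-0.4,0,0,1.2,0,0,0],
])

```text
time: 34.73
eef_pos: [0.4276, -0.313, 0.0268]
tcp_rot: [0.62, 0.785, 0.0, 0.0]
ft_force: [-0.1, -0.1, -1.4]
gripper_width: 0.539
grip_force: 40.0
```

>>> drive_tool([
  [0.3,0,0,0,0,0,0],
  [0.6,0,0,0,0,0,0],
  [1,0,0,0,0,0,0],
  [1,0,0,0,0,0,0],
  [1,0,0,0,0,0,0],
  [1,0,0,0,0,0,0],
  [1,0,0,0,0,0,0],
])

```text
time: 35.32
eef_pos: [0.4276, -0.313, 0.0268]
tcp_rot: [0.62, 0.785, -0.0, 0.0]
ft_force: [0.3, 0.1, 0.4]
gripper_width: 0.987
grip_force: 0.0
```

>>> drive_tool([
  [1,0,0,-30,0,0,0],
  [1,0,0,-70,0,0,0],
  [1,0,0,-110,0,0,0],
  [1,0,0,-150,0,0,0],
  [1,0,0,-170,0,0,0],
  [1,0,0,-170,0,0,0],
  [1,0,0,-170,0,0,0],
])

```text
time: 35.9
eef_pos: [0.4278, -0.3131, 0.1973]
tcp_rot: [0.62, 0.785, -0.0, 0.001]
ft_force: [-0.2, 0.1, -0.8]
gripper_width: 1.0
grip_force: 0.0
```

```bash
python3 - <<'E'
from h import *
im,d,P=cloud('wrist'); save('w9.png',im,1.5); P=P*1000; print(pose()[1],arm.observe()['gripper_width'])
x0,y0,a=427.2,-313.5,np.radians(103.4); X=np.array([np.cos(a),np.sin(a)]);Y=np.array([X[1],-X[0]])
w=P[...,:2]-[x0,y0]; sx=w@X; sy=w@Y
for c in (-58,-50,-36,36,50,58):
    k=(abs(sx-c)<3)&(abs(sy)<3)&(P[...,2]>40)&(P[...,2]<70)
    if k.any(): print(c,k.sum(),np.median(P[...,2][k]).round(1),np.median(sy[k]).round(1))
outs=[]
for n,b in (('scene',(130,280,110,350)),('side',(130,340,170,330))):
    im,d,P=cloud(n); np.savez('/tmp/'+n,im=im,P=P); outs.append(cv2.resize(im[b[0]:b[1],b[2]:b[3]],None,fx=2.4,fy=2.4,interpolation=cv2.INTER_CUBIC))
save('fs.png',outs[0]);save('fd.png',outs[1])
E
python3 m.py scene side | grep white
```

```text
[ 427.31346967 -312.76566725  195.99915502] 0.9976870425093161
-58 28 56.5 -0.1
-50 24 56.1 -0.1
36 36 56.4 0.4
50 33 56.8 0.9
58 38 56.6 0.9
scene white px [293. 162.] 64 mean [0.449 0.137 0.056] rect [441. 145.] [71. 55.] 7.7 z95 0.059
scene white px [327. 185.] 107 mean [0.636 0.168 0.056] rect [631. 170.] [78. 50.] 6.0 z95 0.059
scene white px [396. 219.] 1243 mean [0.869 0.323 0.002] rect [893. 327.] [156. 306.] 8.4 z95 0.005
side white px [297. 151.] 507 mean [0.865 0.319 0.001] rect [883. 326.] [155. 317.] 4.8 z95 0.005
side white px [255. 158.] 102 mean [0.634 0.165 0.056] rect [628. 169.] [88. 56.] 7.4 z95 0.059
side white px [213. 164.] 89 mean [0.447 0.135 0.055] rect [442. 141.] [88. 50.] 13.9 z95 0.058
side white px [255. 263.] 70 mean [ 0.526 -0.44   0.005] rect [ 528. -440.] [21. 81.] 11.0 z95 0.007
side white px [205. 284.] 564 mean [ 0.369 -0.509  0.005] rect [ 369. -509.] [97. 88.] 19.9 z95 0.007
side white px [280. 306.] 732 mean [ 0.565 -0.624  0.004] rect [ 566. -622.] [102.  92.] 0.2 z95 0.007
```

View pics/w9.png

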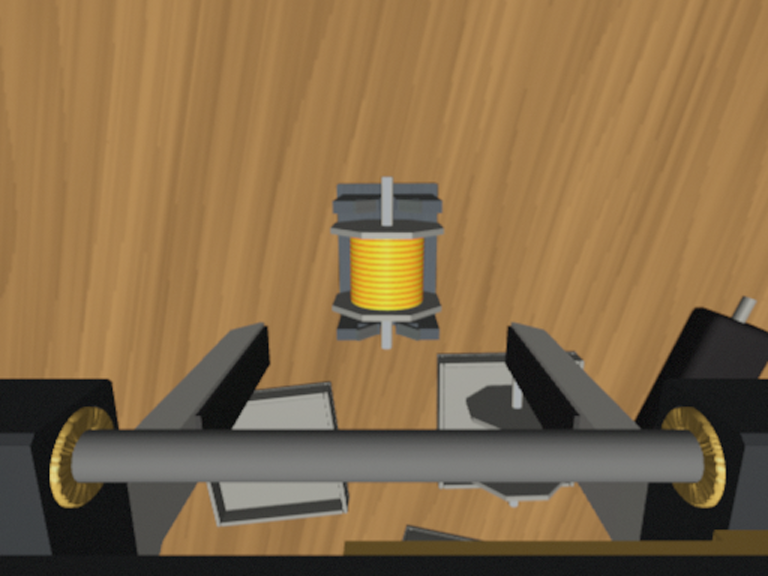

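View pics/fs.png

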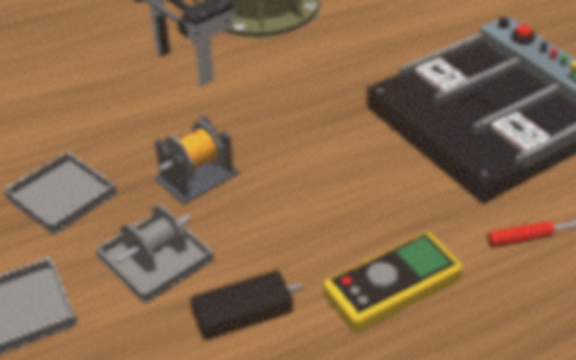

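The full reel is seated: in the wrist view its wire is at (387,275), and both spindle ends read 56.5 mm, the same as the empty reel when it hung there. In the scene crop the empty reel lies in the right tray at (155,245) and both boards are docked at (440,75) and (522,130). The multimeter, screwdriver and brick haven't moved. Handing in.

```bash
python3 -c "
from h import *
print(arm.hand_in())"
```

```text
the job is handed in; nothing more can be done
None
```

The job is handed in: both boards present (no third was found) are docked in lanes 1 and 3, the test button was then pressed right down and released, the empty reel lies level in the leftmost tray, and the full reel is seated in the stand.

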